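# Clamp a tape roll on its stand with a screw ring

### The job

Put the blue clamp ring, flange down, over the white threaded stud of the tape stand and screw it on clockwise, roughly one turn, until the turning clearly stiffens and the ring clamps the tape roll. Do it up snug but not forced, so that it never presses the roll hard, then let go; leave everything else on the desk where it is.

Things in the scene. Friction and masses are not known exactly. Their poses are not given: they have to be found in the camera images.
- ring_grip (a point): The loose blue clamp ring: a knurled round collar, 48 mm across and 33 mm tall, above a flat flange 88 mm across; 40 mm tall in all, about 90 g. This point is on its axis, 24 mm above its underside (six small black rubber pads) and 16 mm below its top; z runs up its axis. It starts flange down on the desk at any yaw.
- ring: The same clamp ring: origin on its axis at its underside, x towards the white index mark on its top rim. Its bore is 30 mm wide, with two opposite inner thread segments 12 mm above the underside that leave 21 mm clear. The flange is sprung: it gives upwards by up to 4 mm against 25 N/mm. A twist of about 0.2 to 0.5 N m on the ring is snug; over 1 N m is forcing it.
- stud_tip (a point): Tip of the white stud in the middle of the tape stand, on its axis, 96 mm above the desk. The stand (grey, 110 mm across) is fixed to the desk. The stud is 18 mm across and its tip tapers to 10 mm. Put down here, the ring rests on the thread with its underside 64 to 74 mm above the desk, depending on its yaw; any yaw will do.
- thread_top (a point): Upper end of the stud's thread, on the axis, 82 mm above the desk. Coarse right-hand two-start thread, 27 mm across: clockwise seen from above takes the ring down 18 mm a turn, with about 2 mm axial and 1.5 mm radial play. It runs lightly at first, meets the roll after about 0.7 to 1.4 turns, and once that play is used up stiffens within a tenth of a turn.
- tape: Roll of purple packing tape, 100 mm outside, 45 mm tall, slipped loosely over the stand's hub round the stud. Origin at the centre of its underside, 10 mm above the desk, so its top is 55 mm above the desk. It may turn with the ring.
- mug: Bystander: the mug; origin at the centre of its underside. Leave it where it stands.
- spool_blue: Bystander: the blue thread spool; origin at the centre of its underside. Leave it where it stands.
- spool_red: Bystander: the red thread spool; origin at the centre of its underside. Leave it where it stands.
- notes_pink: Bystander: the pink notes; origin at the centre of its underside. Leave it where it stands.
- stapler: Bystander: the stapler; origin at the centre of its underside. Leave it where it stands.
- eraser: Bystander: the eraser; origin at the centre of its underside. Leave it where it stands.
There are look-alikes about, which are no part of the job. Of the things that look like the tape, the largest one is meant.

How it is judged:
By the outcome, as a careful person would: the job done as asked, in the order asked, and still so for the second after the job is handed in, with the robot touching nothing.
It also fails if it takes over 72 s, if anything falls off the work surface, if the arm or the gripper's body presses on something with over 40 N, if the wrist force passes 120 N, or if a joint passes its speed limit or range.

### The arm

A 6-joint arm with a two-finger parallel gripper is mounted at the origin on the work surface; the furniture and walls round the work are solid. World frame = base frame: x ahead of the robot, y to its left, z up, the work surface at z = 0. Lengths are in m, angles in rad, forces in N, time in s.
With the tool pointing down it reaches from about 0.35 to 0.85 m from the base axis. Payload 8.1 kg.
Tool frame: the origin (TCP) lies on the centre line of the jaws, within the pads' length; the fingertips stand 19 mm ahead of it and the grasp point (between the pads) is the TCP (robot.tips_ahead is the distance from the TCP to the fingertips, in m); y points along the fingers, z is the direction in which the jaws open and shut, and the axes are right-handed (so a half turn about y gives the same grasp; the last joint's range is limited). The gripper opens to 93 mm and grips with 3 to 60 N. Pads are 15 mm wide; open, the fingers measure 128 mm over their backs; the gripper's body (75 mm by 188 mm) begins 65 mm behind the grasp point.
Start: joints at [1.022, 0.13, 1.488, -0, 1.523, -0.085], TCP at [0.268, 0.537, 0.238] pointing down, gripper open.
Joint ranges: [-2.96, 2.96], [-0.89, 2.26], [0.02, 2.5], [-1.34, 4.48], [0, 2.73], [-2.66, 2.66]. Speed limits (rad/s): [2.39, 2.39, 2.79, 3.14, 3.14, 3.14].

### API

Orientations are given as a rotation vector (axis times angle).
In Python, from plant import robot, imaging, models gives the robot as it stands.
- The arm moves only by the tool carry_out, never from a script. Its argument "motion" is one flat list of numbers, 7 for each row, row after row: the shift along the tool's x, y, z in m, then the turn, a rotation vector about the tool's x, y, z in degrees, then the opening, from -1 (shut) to 1 (fully open). A call has exactly 5 rows; each row shifts and turns the pose as measured when the row begins, along the tool's axes as they then stand; what a row does not reach is not made up. A row lasts 1/10 s, in which the tool goes at most 50 mm and 8.59 degrees, less where a joint would pass 70% of its speed; a pose out of reach is approached as far as the arm can. A call is refused whole if a number of a shift passes 0.05 or a number of a turn 8.59, either way. A call with a gripper value outside its range is refused whole. The fingers move at their own pace and stop on an object; "squeeze" is the grip in N (left out, the last holds). Time passes only in rows, so rows that do not move let the fingers close, or fill a call up. It gives the time, the measured TCP pose, the force and the opening at its end, in the units of the state.
- robot.read_state(): the state, without advancing time (a new reading comes with each control period).
- imaging.read_camera(name): name is "side" or "top" or "wrist"; returns the picture (400x640x3 uint8, blue, green, red); there is no depth.
- imaging.camera_model(name): a dict with "K" (3x3 intrinsics, pixels), "k1" (the pictures are not rectified: a ray, as slopes to the right and down, at radius r is drawn at 1 + k1 r^2 times it, then the intrinsics apply), "position" and "orientation" of the camera in the world. Camera axes: x right, y down, z forward; pixel columns grow to the right and rows downward; lengths in m; the calibration is good to about 2 mm. A picture is of the moment at which its call begins: read the wrist's pose just before it. camera_model takes no time and is no camera call; for the wrist camera it gives the pose at the moment of the call.
- robot.close_job(): hands the job in, once; it reports no verdict.
Trained networks look in the newest picture that a camera, given by its name, has taken for a name from the list of things; names that differ only in an ending like _2 or _b are one class to them, and where a whole thing is asked for, a point or a joint stands for the part that bears it (a point fixed in the world has none). Each returns a list of dicts, best first, with "confidence" (0 to 1); they miss things now and then, are a little off and sometimes report something else, mostly with a low value. They report only what shows in the picture. A call takes as long as a camera call. They do not tell look-alikes from the thing itself.
- models.outline_of(camera, thing): "pixels" (400x640 bool, what is visible of it) and "pixel" ([column, row] in pixels, amid what is visible of it).
The state is a dict: "t": time; "q": joint angles; "dq": joint speeds; "joint_torque": joint torques, N m; "tool_pos": TCP position; "orientation": TCP orientation; "force": force on the tool from outside, world axes, zero at the start; "wrist_torque": the same for the moment, N m; "opening": finger opening in m.
Only numpy, scipy, OpenCV 4.12 (cv2) and the standard library are available. Lean on these libraries where they do the work, as an engineer would, in place of code of your own. Each camera call takes 0.05 s, during which the arm holds its last target.

## Working session

There is one attempt and no reset: what is moved stays moved. The work goes in short steps, Python scripts to look and compute and a tool call to move; the robot and the scene stay as the last step left them, time stands still between calls to the robot, and variables do not carry over. Pictures are saved under pics/ and viewed, and the job is handed in when it is done.

Besides the shell and the picture viewer there is one more tool, called after "Emit:" as a command line: name --argument value ..., lists and objects as JSON in quotes. carry_out: Moves the arm, as the interface text tells. Its arguments: {"type":"object","properties":{"motion":{"type":"array","items":{"type":"number"}},"squeeze":{"type":"number"}},"required":["motion"]}

```bash
ls; mkdir -p pics; python3 - <<'E'
from plant import robot, imaging, models
import cv2
s=robot.read_state(); print({k:(v if not hasattr(v,'round') else v) for k,v in s.items()})
for c in ["side","top","wrist"]:
    m=imaging.camera_model(c); print(c,m)
    cv2.imwrite(f"pics/a_{c}.png",imaging.read_camera(c))
print(robot.tips_ahead)
E
```

```text
pics
{'t': 0.0, 'q': array([ 1.02159700e+00,  1.31165397e-01,  1.48928779e+00, -1.05950933e-05,
        1.52301932e+00, -8.53757571e-02]), 'dq': array([ 1.07189715e-03, -8.04488469e-05, -4.22799029e-04, -2.39577021e-04,
        5.14969865e-04, -9.89879999e-04]), 'joint_torque': array([-4.54258989e-04, -5.59854376e+01, -4.91743934e+01,  7.66578689e-02,
        3.59949586e-02, -1.16093452e-04]), 'tool_pos': array([0.2681054 , 0.53615396, 0.23658023]), 'orientation': array([-1.54182273,  0.36423954, -0.36332716]), 'force': array([-0.53641136, -0.11336702,  0.65286792]), 'wrist_torque': array([-0.02795411,  0.02093571, -0.02818523]), 'opening': 0.09288884088523189}
side {'K': array([[466.04541202,   0.        , 317.99089899],
       [  0.        , 466.04541202, 196.15086785],
       [  0.        ,   0.        ,   1.        ]]), 'k1': -0.09923914687260749, 'position': array([0.60734873, 0.62838555, 0.9434154 ]), 'orientation': array([-0.27186584, -2.91006705,  0.95036954])}
top {'K': array([[468.45513274,   0.        , 325.59028683],
       [  0.        , 468.45513274, 205.58698667],
       [  0.        ,   0.        ,   1.        ]]), 'k1': 0.0159070392816957, 'position': array([0.26263601, 0.04892831, 1.34602743]), 'orientation': array([-2.15392694,  2.11848764, -0.18179408])}
wrist {'K': array([[275.80476036,   0.        , 316.0280359 ],
       [  0.        , 275.80476036, 204.06644888],
       [  0.        ,   0.        ,   1.        ]]), 'k1': -0.035828469082710174, 'position': array([0.19369629, 0.57534693, 0.38422725]), 'orientation': array([2.44132572, 1.50998908, 0.22891806])}
0.019
```

View pics/a_side.png

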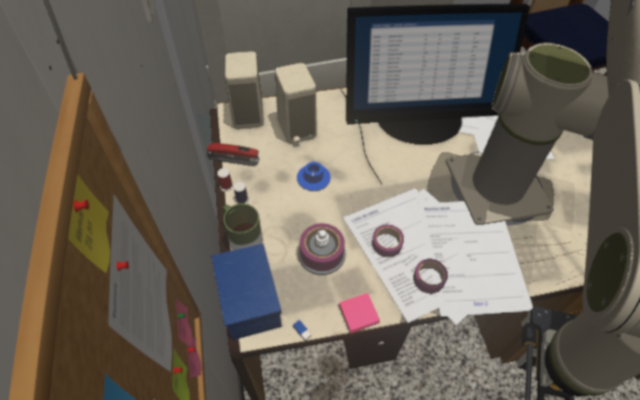

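View pics/a_top.png

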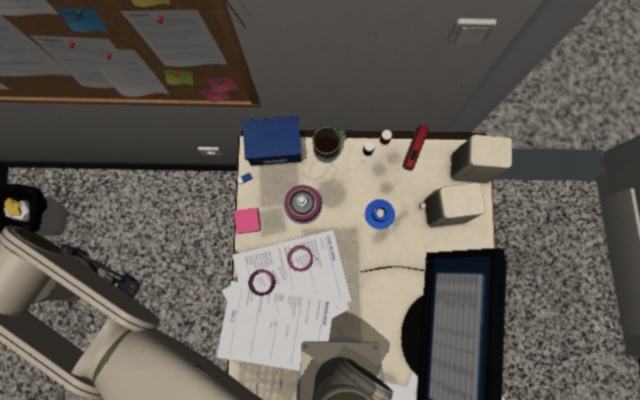

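View pics/a_wrist.png

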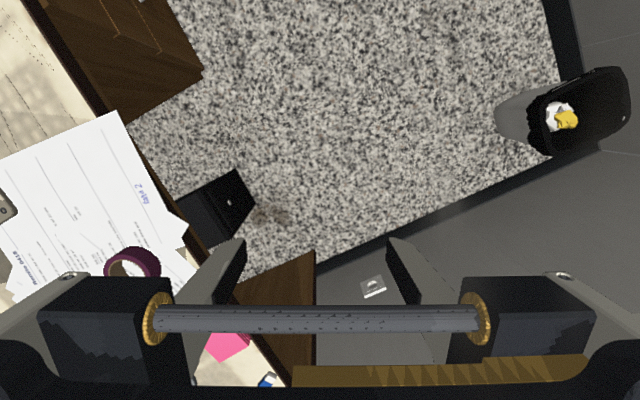

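```bash
cat > h.py <<'E'
import numpy as np, cv2
from scipy.spatial.transform import Rotation as R
from scipy.optimize import least_squares
from plant import robot, imaging, models
def proj(m,P):
    P=np.atleast_2d(P); Rm=R.from_rotvec(m['orientation']).as_matrix()
    c=(P-m['position'])@Rm; u=c[:,:2]/c[:,2:]; r2=(u**2).sum(1,keepdims=True)
    u=u*(1+m['k1']*r2); K=m['K']
    return np.c_[u[:,0]*K[0,0]+K[0,2],u[:,1]*K[1,1]+K[1,2]]
def ray(m,px):
    K=m['K'];d=np.array([(px[0]-K[0,2])/K[0,0],(px[1]-K[1,2])/K[1,1]]);u=d.copy()
    for _ in range(20): u=d/(1+m['k1']*(u@u))
    Rm=R.from_rotvec(m['orientation']).as_matrix()
    return Rm@np.array([u[0],u[1],1.])
def atz(m,px,z):
    r=ray(m,px); return m['position']+r*(z-m['position'][2])/r[2]
def circ(c,r,z,n=72):
    a=np.linspace(0,2*np.pi,n,endpoint=False); return np.c_[c[0]+r*np.cos(a),c[1]+r*np.sin(a),np.full(n,z)]
def sil(m,c,parts):
    pts=np.vstack([circ(c,r,z) for r,z in parts]); return proj(m,pts)
def hullmask(pts,S=8):
    h=cv2.convexHull(pts.astype(np.float32)); im=np.zeros((400*1,640),np.uint8)
    cv2.fillPoly(im,[np.round(h*16).astype(np.int32)],255,shift=4); return im>0
RINGP=[(.044,0.001),(.044,.007),(.024,.007),(.024,.040)]
def hcent(pts):
    h=cv2.convexHull(pts.astype(np.float32)); M=cv2.moments(h); return np.array([M['m10'],M['m01']])/M['m00'],M['m00']
E
python3 - <<'E'
from h import *
print(R.from_rotvec(robot.read_state()['orientation']).as_matrix().round(3))
ims={c:imaging.read_camera(c) for c in ["side","top"]}
for c in ims:
    for t in ["ring","tape","stud_tip","mug","spool_blue","spool_red","stapler","eraser","notes_pink"]:
        m=imaging.camera_model(c)
        for o in models.outline_of(c,t)[:3]:
            p=o['pixels'];ys,xs=np.nonzero(p); print(c,t,round(o['confidence'],2),np.round(o['pixel']),p.sum(),(xs.min(),xs.max(),ys.min(),ys.max()),np.round([xs.mean(),ys.mean()],1),atz(m,[xs.mean(),ys.mean()],0.02).round(3))
            if t=='ring' : np.save(f'ring_{c}.npy',p)if o['confidence']>.5 else 0
for c,(x,y) in {"side":(322,225),"top":(330,210)}.items():
    pass
def crop(c,x,y,w=50,h=40):
    return cv2.resize(ims[c][y-h:y+h,x-w:x+w],None,fx=8,fy=7.4,interpolation=cv2.INTER_CUBIC)
a=[crop("side",322,245,25,40//1) ,crop("top",303,203,25,40),]
cv2.imwrite("pics/b.png",np.hstack(a))
a=[crop("side",314,176,25,40//1) ,crop("top",380,214,25,40),]
cv2.imwrite("pics/c.png",np.hstack(a))
E
```

```text
[[ 0.894 -0.001  0.447]
 [-0.447 -0.001  0.894]
 [-0.    -1.    -0.001]]
side ring 0.74 [236. 154.] 866 (np.int64(207), np.int64(257), np.int64(143), np.int64(165)) [232.2 153.7] [ 0.667 -0.212  0.02 ]
side ring 0.63 [313. 175.] 745 (np.int64(296), np.int64(329), np.int64(162), np.int64(191)) [312.7 176.8] [ 0.473 -0.096  0.02 ]
side tape 0.87 [318. 257.] 1100 (np.int64(300), np.int64(343), np.int64(225), np.int64(269)) [321.2 248.1] [0.491 0.111 0.02 ]
side tape 0.63 [432. 269.] 772 (np.int64(413), np.int64(447), np.int64(258), np.int64(294)) [429.9 276.3] [0.27  0.226 0.02 ]
side stud_tip 0.67 [321. 251.] 732 (np.int64(299), np.int64(344), np.int64(230), np.int64(274)) [321.2 250.5] [0.492 0.117 0.02 ]
side mug 0.69 [240. 225.] 1442 (np.int64(222), np.int64(262), np.int64(204), np.int64(248)) [242.3 225.2] [0.662 0.017 0.02 ]
side spool_blue 0.7 [241. 193.] 256 (np.int64(234), np.int64(248), np.int64(182), np.int64(203)) [240.5 193.3] [ 0.657 -0.078  0.02 ]
side spool_red 0.75 [224. 182.] 271 (np.int64(218), np.int64(233), np.int64(168), np.int64(191)) [224.8 180. ] [ 0.693 -0.127 
[... 1245 characters left out ...]
, np.int64(213)) [301.9 203.5] [0.49  0.114 0.02 ]
top mug 0.82 [324. 141.] 933 (np.int64(312), np.int64(347), np.int64(126), np.int64(162)) [327.2 143. ] [0.672 0.044 0.02 ]
top spool_blue 0.5 [368. 150.] 109 (np.int64(363), np.int64(373), np.int64(143), np.int64(155)) [368. 149.] [ 0.655 -0.076  0.02 ]
top spool_red 0.65 [384. 141.] 151 (np.int64(379), np.int64(391), np.int64(130), np.int64(145)) [384.9 137.5] [ 0.691 -0.125  0.02 ]
top stapler 0.79 [414. 148.] 576 (np.int64(402), np.int64(427), np.int64(125), np.int64(170)) [414.7 148.1] [ 0.66  -0.212  0.02 ]
top notes_pink 0.76 [245. 222.] 577 (np.int64(234), np.int64(259), np.int64(208), np.int64(233)) [246.3 220.1] [0.439 0.271 0.02 ]
```

View pics/b.png

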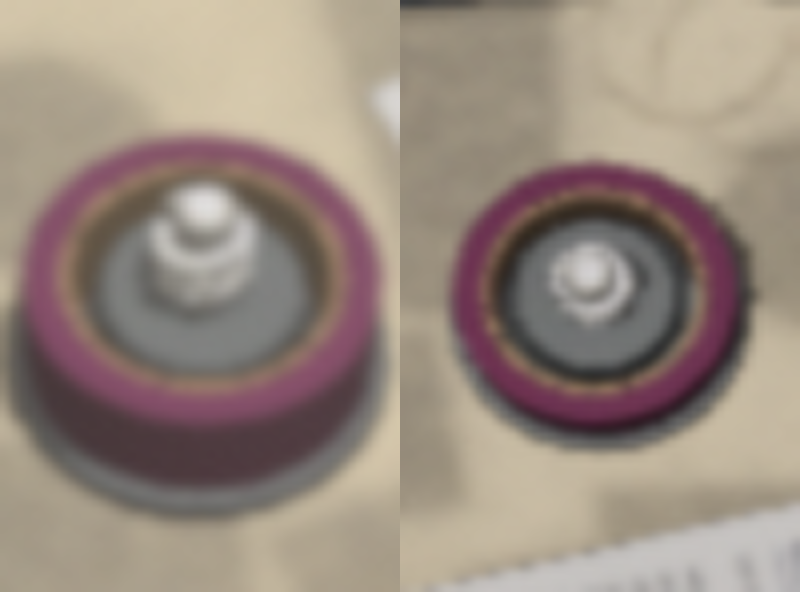

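View pics/c.png

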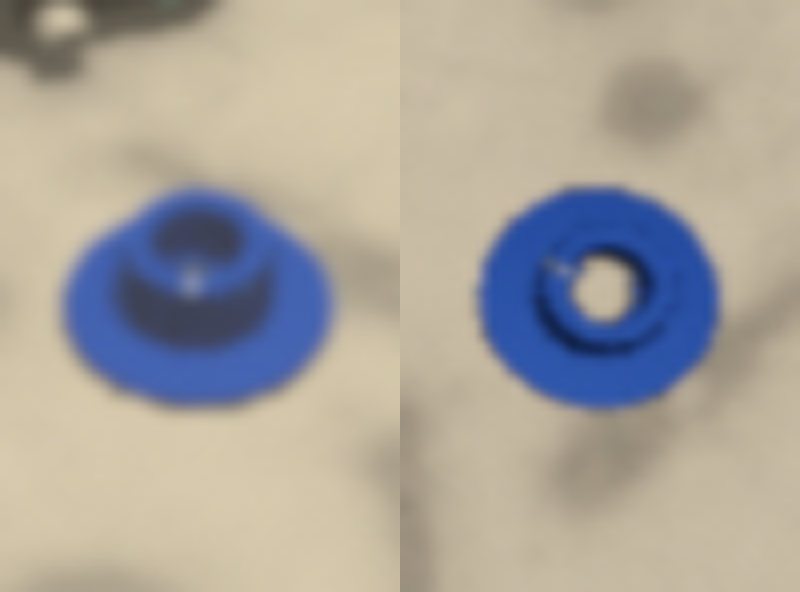

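```bash
python3 - <<'E'
from h import *
ms={c:imaging.camera_model(c) for c in ["side","top"]}
ims={c:imaging.read_camera(c) for c in ms}
# ring
obs={}
for c,(x,y) in {"side":(314,176),"top":(380,214)}.items():
    hsv=cv2.cvtColor(ims[c],cv2.COLOR_BGR2HSV); b=((hsv[...,0]>105)&(hsv[...,0]<130)&(hsv[...,1]>110)).astype(np.uint8)
    w=np.zeros_like(b); w[y-25:y+25,x-25:x+25]=b[y-25:y+25,x-25:x+25]
    cn=max(cv2.findContours(w,0,1)[0],key=cv2.contourArea); h=cv2.convexHull(cn)
    # filled-hull pixel centroid
    im=np.zeros_like(w); cv2.fillPoly(im,[h],1); ys,xs=np.nonzero(im); obs[c]=(np.array([xs.mean(),ys.mean()]),im.sum())
f=lambda p,cs:np.concatenate([hcent(sil(ms[c],p,RINGP))[0]-obs[c][0] for c in cs])
for cs in (["side","top"],["side"],["top"]):
    s=least_squares(f,[.465,-.1],args=(cs,)); print('ring',cs,s.x.round(4),s.fun.round(2),[(obs[c][1],round(hcent(sil(ms[c],s.x,RINGP))[1])) for c in cs])
# tape top circle / purple hull ; stud
for c,(x,y) in {"side":(322,248),"top":(302,202)}.items():
    g=ims[c].astype(int); hsv=cv2.cvtColor(ims[c],cv2.COLOR_BGR2HSV)
    w=slice(y-30,y+30),slice(x-30,x+30)
    b=((hsv[...,0]>145)&(hsv[...,0]<176)&(hsv[...,1]>60)).astype(np.uint8)[w]
    b=cv2.morphologyEx(b,2,np.ones((2,2)));cn=max(cv2.findContours(b,0,1)[0],key=cv2.contourArea)
    im=np.zeros_like(b);cv2.fillPoly(im,[cv2.convexHull(cn)],1);ys,xs=np.nonzero(im);obs[c]=(np.array([xs.mean()+x-30,ys.mean()+y-30]),im.sum())
    # stud white blob
    s=slice(y-18,y+18),slice(x-15,x+15)
    v=ims[c][s].min(2).astype(int); print(c,v.max()); t=(v>v.max()-60); 
    yy,xx=np.nonzero(t); print(xx.mean()+x-15,yy.mean()+y-18,t.sum())
T=[(.05,.012),(.05,.055)]
f=lambda p,cs:np.concatenate([hcent(sil(ms[c],p,T))[0]-obs[c][0] for c in cs])
for cs in (["side","top"],["side"],["top"]):
    s=least_squares(f,[.49,.11],args=(cs,)); print('tape',cs,s.x.round(4),s.fun.round(2),[(obs[c][1],round(hcent(sil(ms[c],s.x,T))[1])) for c in cs])
a=atz(ms['side'],(321.9,232.5),.094); b=atz(ms['top'],(301,199),.094); print(a,b)
for P in [a,(a+b)/2,b]:print([proj(ms[c],P).round(1) for c in ms])
E
```

```text
ring ['side', 'top'] [ 0.4676 -0.1095] [ 0.39 -0.21 -0.15 -0.49] [(np.uint64(678), 797), (np.uint64(674), 727)]
ring ['side'] [ 0.4688 -0.109 ] [ 0. -0.] [(np.uint64(678), 798)]
ring ['top'] [ 0.4662 -0.1099] [ 0. -0.] [(np.uint64(674), 728)]
side 220
322.73493975903614 236.2289156626506 83
top 206
304.2391304347826 196.05434782608697 92
tape ['side', 'top'] [0.4877 0.1119] [ 0.06 -0.88 -0.85 -0.38] [(np.uint64(1570), 1774), (np.uint64(1033), 1053)]
tape ['side'] [0.4883 0.1141] [-0.  0.] [(np.uint64(1570), 1779)]
tape ['top'] [0.4867 0.1094] [0. 0.] [(np.uint64(1033), 1053)]
[0.49177355 0.11497862 0.094     ] [0.48975261 0.11323902 0.094     ]
[array([[321.9, 232.5]]), array([[300.4, 198.3]])]
[array([[322.3, 232.1]]), array([[300.7, 198.6]])]
[array([[322.7, 231.7]]), array([[301., 199.]])]
```

```bash
python3 - <<'E'
from h import *
ms={c:imaging.camera_model(c) for c in ["side","top"]}
for n,c,px in [("box","top",(249,163)),("box","top",(300,158)),("spk","top",(427,190)),("spk","top",(432,224)),("spkfar","top",(452,150))]:
    print(n,[ (z,atz(ms[c],px,z)[:2].round(3).tolist()) for z in (0,.08,.15,.2)])
for n,c,px in [("box near bottom","side",(232,335)),("box nearbottom2","side",(281,322)),("boxtop far right","side",(268,246)),("boxtop near right","side",(277,300)),("spk base","side",(292,141)),("spk base","side",(315,135)),("spk top","side",(277,70)),("spk top","side",(305,65))]:
    print(n,[ (z,atz(ms[c],px,z)[:2].round(3).tolist()) for z in (0,.08,.15,.2)])
E
```

```text
box [(0, [0.612, 0.274]), (0.08, [0.591, 0.261]), (0.15, [0.573, 0.249]), (0.2, [0.56, 0.241])]
box [(0, [0.63, 0.124]), (0.08, [0.608, 0.12]), (0.15, [0.589, 0.116]), (0.2, [0.576, 0.113])]
spk [(0, [0.54, -0.25]), (0.08, [0.523, -0.233]), (0.15, [0.509, -0.217]), (0.2, [0.499, -0.206])]
spk [(0, [0.44, -0.263]), (0.08, [0.429, -0.244]), (0.15, [0.42, -0.228]), (0.2, [0.413, -0.217])]
spkfar [(0, [0.662, -0.327]), (0.08, [0.639, -0.305]), (0.15, [0.618, -0.285]), (0.2, [0.603, -0.271])]
box near bottom [(0, [0.711, 0.27]), (0.08, [0.702, 0.301]), (0.15, [0.695, 0.327]), (0.2, [0.689, 0.346])]
box nearbottom2 [(0, [0.607, 0.26]), (0.08, [0.607, 0.291]), (0.15, [0.607, 0.319]), (0.2, [0.607, 0.338])]
boxtop far right [(0, [0.61, 0.072]), (0.08, [0.609, 0.119]), (0.15, [0.609, 0.16]), (0.2, [0.609, 0.19])]
boxtop near right [(0, [0.608, 0.209]), (0.08, [0.608, 0.245]), (0.15, [0.608, 0.276]), (0.2, [0.608, 0.298])]
spk base [(0, [0.503, -0.246]), (0.08, [0.512, -0.172]), (0.15, [0.519, -0.107]), (0.2, [0.525, -0.061])]
spk base [(0, [0.436, -0.257]), (0.08, [0.451, -0.182]), (0.15, [0.464, -0.116]), (0.2, [0.473, -0.069])]
spk top [(0, [0.502, -0.557]), (0.08, [0.511, -0.457]), (0.15, [0.519, -0.369]), (0.2, [0.525, -0.306])]
spk top [(0, [0.411, -0.566]), (0.08, [0.428, -0.465]), (0.15, [0.442, -0.376]), (0.2, [0.453, -0.313])]
```

```bash
cat >> h.py <<'E'
def tgtR(psi): # tool z yaw psi (deg), y down
    p=np.radians(psi); z=np.array([np.cos(p),np.sin(p),0]); y=np.array([0,0,-1.]); return np.c_[np.cross(y,z),y,z]
def plan(pos,psi,ds=.048,dr=8.5,n=None,grip=1,nd=4):
    s=robot.read_state(); p=np.array(s['tool_pos']); Rm=R.from_rotvec(s['orientation']).as_matrix()
    pos=np.array(pos); T=tgtR(psi)
    rv=R.from_matrix(Rm.T@T).as_rotvec(degrees=True); D=pos-p
    k=n or max(int(np.ceil(np.linalg.norm(D)/ds)),int(np.ceil(np.linalg.norm(rv)/dr)),1)
    print('rows',k,'dist',np.linalg.norm(D).round(4),'rot',rv.round(1))
    out=[]
    for i in range(k):
        sh=Rm.T@(D/k); step=R.from_rotvec(rv/k,degrees=True)
        out.append(list(sh.round(nd))+list((rv/k).round(2))+[grip]); Rm=Rm@step.as_matrix()
    while len(out)%5: out.append([0]*6+[grip])
    for i in range(0,len(out),5): print([float(v) for r in out[i:i+5] for v in r])
def st():
    s=robot.read_state(); z=R.from_rotvec(s['orientation']).as_matrix()[:,2]
    print('t',round(s['t'],2),'q',np.round(s['q'],3),'p',np.round(s['tool_pos'],4),'psi',np.degrees(np.arctan2(z[1],z[0])).round(1),'F',np.round(s['force'],1),'M',np.round(s['wrist_torque'],2),'op',round(s['opening'],4))
E
python3 -c "
from h import *
plan([.4676,-.1095,.17],130)"
```

```text
rows 15 dist 0.6795 rot [  0.  -66.6  -0. ]
[0.0311, 0.0045, -0.0326, 0.0, -4.44, -0.0, 1.0, 0.0285, 0.0045, -0.0349, 0.0, -4.44, -0.0, 1.0, 0.0257, 0.0045, -0.037, 0.0, -4.44, -0.0, 1.0, 0.0228, 0.0045, -0.0389, 0.0, -4.44, -0.0, 1.0, 0.0197, 0.0045, -0.0405, 0.0, -4.44, -0.0, 1.0]
[0.0165, 0.0045, -0.0419, 0.0, -4.44, -0.0, 1.0, 0.0132, 0.0045, -0.0431, 0.0, -4.44, -0.0, 1.0, 0.0099, 0.0045, -0.044, 0.0, -4.44, -0.0, 1.0, 0.0064, 0.0045, -0.0446, 0.0, -4.44, -0.0, 1.0, 0.003, 0.0045, -0.045, 0.0, -4.44, -0.0, 1.0]
[-0.0005, 0.0045, -0.0451, 0.0, -4.44, -0.0, 1.0, -0.004, 0.0045, -0.0449, 0.0, -4.44, -0.0, 1.0, -0.0075, 0.0045, -0.0445, 0.0, -4.44, -0.0, 1.0, -0.0109, 0.0045, -0.0437, 0.0, -4.44, -0.0, 1.0, -0.0142, 0.0045, -0.0428, 0.0, -4.44, -0.0, 1.0]
```

Emit:
carry_out --motion '[0.031, 0.0045, -0.0325, 0, -4.44, 0, 1, 0.0285, 0.0045, -0.035, 0, -4.44, 0, 1, 0.0255, 0.0045, -0.037, 0, -4.44, 0, 1, 0.023, 0.0045, -0.039, 0, -4.44, 0, 1, 0.0195, 0.0045, -0.0405, 0, -4.44, 0, 1]'

```text
t: 1.75
tool_pos: [0.3353, 0.3196, 0.2133]
orientation: [-1.569, 0.043, -0.043]
force: [0.9, 0.3, 0.3]
opening: 0.0932
```

Emit:
carry_out --motion '[0.0165, 0.0045, -0.042, 0, -4.44, 0, 1, 0.013, 0.0045, -0.043, 0, -4.44, 0, 1, 0.01, 0.0045, -0.044, 0, -4.44, 0, 1, 0.0065, 0.0045, -0.0445, 0, -4.44, 0, 1, 0.003, 0.0045, -0.045, 0, -4.44, 0, 1]'

```text
t: 2.25
tool_pos: [0.4092, 0.0981, 0.191]
orientation: [-1.551, -0.28, 0.271]
force: [1.2, 0.3, 0.7]
opening: 0.0931
```

```bash
python3 -c "
from h import *
st()
plan([.4676,-.1095,.17],130)"
```

```text
t 2.25 q [ 1.120e-01 -3.580e-01  2.025e+00  2.000e-03  1.470e+00 -1.811e+00] p [0.4092 0.0981 0.191 ] psi 110.1 F [1.2 0.3 0.7] M [ 0.1  -0.01  0.03] op 0.0931
rows 5 dist 0.2167 rot [  0.  -19.9   0.3]
[-0.0033, 0.0042, -0.043, 0.0, -3.97, 0.06, 1.0, -0.0063, 0.0042, -0.0427, 0.0, -3.97, 0.06, 1.0, -0.0092, 0.0042, -0.0421, 0.0, -3.97, 0.06, 1.0, -0.0121, 0.0042, -0.0414, 0.0, -3.97, 0.06, 1.0, -0.015, 0.0042, -0.0404, 0.0, -3.97, 0.06, 1.0]
```

Emit:
carry_out --motion '[-0.0033, 0.004, -0.043, 0, -4, 0, 1, -0.0063, 0.004, -0.0427, 0, -4, 0, 1, -0.009, 0.004, -0.042, 0, -4, 0, 1, -0.012, 0.004, -0.0415, 0, -4, 0, 1, -0.015, 0.004, -0.0405, 0, -4, 0.3, 1]'

```text
t: 2.75
tool_pos: [0.4711, -0.1189, 0.172]
orientation: [-1.501, -0.564, 0.555]
force: [0.8, 0.4, -0.1]
opening: 0.093
```

```bash
python3 -c "
from h import *
st()
im=imaging.read_camera('wrist');m=imaging.camera_model('wrist');np.save('w1.npy',im)
cv2.imwrite('pics/d.png',im)
print(m['position'])
print(proj(m,[[.4676,-.1095,.04],[.4676,-.1095,.0]]))
"
```

```text
t 2.75 q [-3.540e-01 -1.490e-01  1.886e+00  1.000e-03  1.397e+00 -2.639e+00] p [ 0.4711 -0.1189  0.172 ] psi 130.9 F [ 0.8  0.4 -0.1] M [0.09 0.07 0.08] op 0.093
[ 0.40843293 -0.17820151  0.31870672]
[[330.3221319  205.52541637]
 [328.95663386 195.30016909]]
```

View pics/d.png

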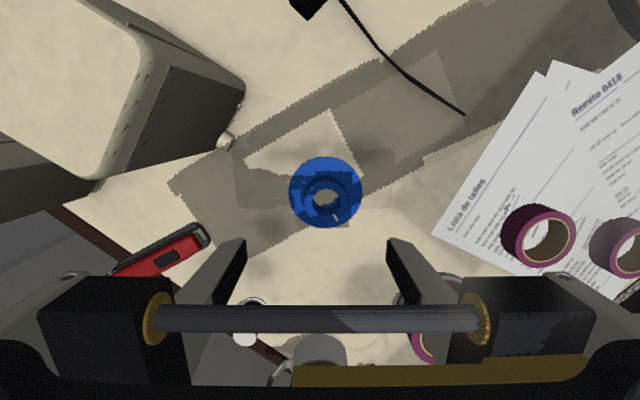

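```bash
python3 -c "
from h import *
im=np.load('w1.npy'); m=imaging.camera_model('wrist')
hsv=cv2.cvtColor(im,cv2.COLOR_BGR2HSV); b=((hsv[...,0]>100)&(hsv[...,0]<135)&(hsv[...,1]>90)).astype(np.uint8)
w=np.zeros_like(b); w[140:245,270:380]=b[140:245,270:380]
cn=max(cv2.findContours(w,0,1)[0],key=cv2.contourArea); h=cv2.convexHull(cn)
im2=np.zeros_like(w); cv2.fillPoly(im2,[h],1); ys,xs=np.nonzero(im2); o=np.array([xs.mean(),ys.mean()]);print(o,im2.sum(),xs.min(),xs.max(),ys.min(),ys.max())
s=least_squares(lambda p:hcent(sil(m,p,RINGP))[0]-o,[.467,-.11]); print(s.x,s.fun,hcent(sil(m,s.x,RINGP))[1])
plan([.4675,-.1095,.10],118,n=5)
"
```

```text
[324.85240385 191.93365385] 4160 289 361 157 227
[ 0.46801696 -0.11595042] [-1.26985753e-06  1.30025714e-06] 4314.411358582787
rows 5 dist 0.073 rot [ 0.4 13.1  0.1]
[0.0013, 0.0142, 0.003, 0.09, 2.62, 0.03, 1.0, 0.0011, 0.0142, 0.003, 0.09, 2.62, 0.03, 1.0, 0.001, 0.0143, 0.003, 0.09, 2.62, 0.03, 1.0, 0.0009, 0.0143, 0.003, 0.09, 2.62, 0.03, 1.0, 0.0007, 0.0143, 0.003, 0.09, 2.62, 0.03, 1.0]
```

Emit:
carry_out --motion '[0.0013, 0.014, 0.003, 0, 3.2, 0, 1, 0.001, 0.014, 0.003, 0, 3.2, 0, 1, 0.001, 0.014, 0.003, 0, 3.2, 0, 1, 0.001, 0.014, 0.003, 0, 3.2, 0, 1, 0, 0, 0, 0, 0, 0, 1]'

```text
t: 3.3
tool_pos: [0.4694, -0.1169, 0.1139]
orientation: [-1.546, -0.38, 0.371]
force: [-0.6, 0.6, 0.4]
opening: 0.0931
```

```bash
cat > wr.py <<'E'
from h import *
st()
m=imaging.camera_model('wrist'); im=imaging.read_camera('wrist'); m2=imaging.camera_model('wrist');print('cam drift',(m2['position']-m['position']).round(4))
cv2.imwrite('pics/e.png',im)
hsv=cv2.cvtColor(im,cv2.COLOR_BGR2HSV); b=((hsv[...,0]>100)&(hsv[...,0]<135)&(hsv[...,1]>90)).astype(np.uint8)
b=cv2.morphologyEx(b,2,np.ones((3,3)))
cn=max(cv2.findContours(b,0,1)[0],key=cv2.contourArea); h=cv2.convexHull(cn)
im2=np.zeros_like(b); cv2.fillPoly(im2,[h],1); ys,xs=np.nonzero(im2); o=np.array([xs.mean(),ys.mean()]);print(o,im2.sum(),xs.min(),xs.max(),ys.min(),ys.max())
s=least_squares(lambda p:hcent(sil(m,p,RINGP))[0]-o,[.467,-.11]); print(s.x,s.fun.round(4),hcent(sil(m,s.x,RINGP))[1])
E
python3 wr.py
```

```text
t 3.3 q [-0.348 -0.099  1.952 -0.003  1.28  -2.397] p [ 0.4694 -0.1169  0.1139] psi 117.4 F [-0.6  0.6  0.4] M [ 0.05 -0.05  0.07] op 0.0931
cam drift [ 0.0006 -0.0004  0.0011]
[324.35033333 205.89583333] 6000 280 368 164 248
[ 0.46755851 -0.10945186] [-0.  0.] 6178.241798693547
```

View pics/e.png

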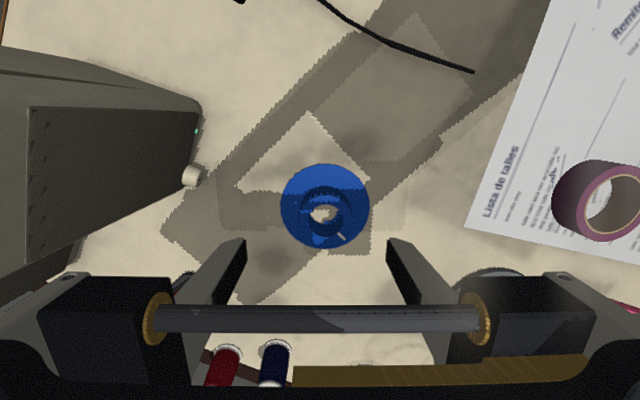

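```bash
python3 -c "
from h import *
st()
plan([.4676,-.1095,.05],118,n=4)
"
```

```text
t 3.35 q [-0.348 -0.1    1.95  -0.003  1.281 -2.399] p [ 0.47   -0.1172  0.115 ] psi 117.6 F [ 0.3 -0.6 -0. ] M [ 0.14  0.02 -0.02] op 0.093
rows 4 dist 0.0655 rot [ 0.6 -0.4  0.3]
[0.0003, 0.0162, 0.0022, 0.14, -0.11, 0.07, 1.0, 0.0003, 0.0162, 0.0021, 0.14, -0.11, 0.07, 1.0, 0.0003, 0.0162, 0.0021, 0.14, -0.11, 0.07, 1.0, 0.0003, 0.0163, 0.002, 0.14, -0.11, 0.07, 1.0, 0.0, 0.0, 0.0, 0.0, 0.0, 0.0, 1.0]
```

Emit:
carry_out --motion '[0.0003, 0.0162, 0.0022, 0.15, 0, 0.1, 1, 0.0003, 0.0162, 0.0022, 0.15, 0, 0.1, 1, 0.0003, 0.0162, 0.0022, 0.15, 0, 0.1, 1, 0.0003, 0.0162, 0.0022, 0.15, 0, 0, 1, 0, 0, 0, 0, 0, 0, 1]'

```text
t: 3.85
tool_pos: [0.4699, -0.1096, 0.0495]
orientation: [-1.539, -0.386, 0.38]
force: [-0.3, 0.7, -0.2]
opening: 0.0934
```

```bash
python3 -c "
from h import *
st()
plan([.4676,-.1095,.03],118,n=4)
"
```

```text
t 3.85 q [-0.335 -0.01   1.995  0.     1.151 -2.395] p [ 0.4699 -0.1096  0.0495] psi 118.0 F [-0.3  0.7 -0.2] M [ 0.04  0.01 -0.05] op 0.0934
rows 4 dist 0.0196 rot [ 0.2 -0.   0.2]
[-0.0005, 0.0049, 0.0003, 0.05, -0.01, 0.05, 1.0, -0.0005, 0.0049, 0.0003, 0.05, -0.01, 0.05, 1.0, -0.0005, 0.0049, 0.0003, 0.05, -0.01, 0.05, 1.0, -0.0005, 0.0049, 0.0003, 0.05, -0.01, 0.05, 1.0, 0.0, 0.0, 0.0, 0.0, 0.0, 0.0, 1.0]
```

Emit:
carry_out --motion '[-0.0005, 0.005, 0.0003, 0.05, 0, 0.05, 1, -0.0005, 0.005, 0.0003, 0.05, 0, 0.05, 1, -0.0005, 0.005, 0.0003, 0.05, 0, 0.05, 1, -0.0005, 0.005, 0.0003, 0, 0, 0, 1, 0, 0, 0, 0, 0, 0, 1]'

```text
t: 4.35
tool_pos: [0.4694, -0.1103, 0.0302]
orientation: [-1.539, -0.387, 0.381]
force: [0.1, 0.3, -0.3]
opening: 0.0931
```

```bash
python3 -c "
from h import *
st()
imaging.read_camera('wrist');cv2.imwrite('pics/f.png',imaging.read_camera('wrist'))
"
```

```text
t 4.35 q [-0.337  0.021  2.005 -0.     1.111 -2.398] p [ 0.4694 -0.1103  0.0302] psi 118.1 F [ 0.1  0.3 -0.3] M [ 0.09 -0.03  0.01] op 0.0931
```

View pics/f.png

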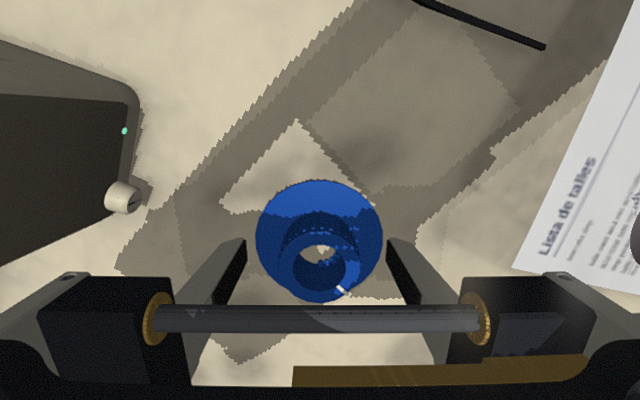

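Emit:
carry_out --motion '[-0.0015, 0, 0.0, 0, 0, 0, 1, 0, 0, 0, 0, 0, 0, -1, 0, 0, 0, 0, 0, 0, -1, 0, 0, 0, 0, 0, 0, -1, 0, 0, 0, 0, 0, 0, -1]' --squeeze 25

```text
t: 4.95
tool_pos: [0.4692, -0.1115, 0.0319]
orientation: [-1.541, -0.389, 0.379]
force: [-0.6, 0.4, -0.6]
opening: 0.0655
```

Emit:
carry_out --motion '[0, 0, 0, 0, 0, 0, -1, 0, 0, 0, 0, 0, 0, -1, 0, 0, 0, 0, 0, 0, -1, 0, -0.002, 0, 0, 0, 0, -1, 0, -0.01, 0, 0, 0, 0, -1]'

```text
t: 5.45
tool_pos: [0.4677, -0.1109, 0.0429]
orientation: [-1.539, -0.387, 0.382]
force: [0.8, -0.4, -0.9]
opening: 0.0476
```

```bash
python3 -c "
from h import *
st()
m=imaging.camera_model('wrist');cv2.imwrite('pics/g.png',imaging.read_camera('wrist'))
plan([.4905,.114,.14],139,grip=-1)
"
```

```text
t 5.45 q [-0.339 -0.004  2.003 -0.     1.138 -2.4  ] p [ 0.4677 -0.1109  0.0429] psi 118.1 F [ 0.8 -0.4 -0.9] M [ 0.05  0.04 -0.01] op 0.0476
rows 6 dist 0.2454 rot [  0.4 -20.9   0.2]
[0.0209, -0.0159, 0.0314, 0.06, -3.49, 0.04, -1.0, 0.0228, -0.0158, 0.0301, 0.06, -3.49, 0.04, -1.0, 0.0245, -0.0158, 0.0287, 0.06, -3.49, 0.04, -1.0, 0.0262, -0.0158, 0.0271, 0.06, -3.49, 0.04, -1.0, 0.0278, -0.0158, 0.0255, 0.06, -3.49, 0.04, -1.0]
[0.0293, -0.0158, 0.0238, 0.06, -3.49, 0.04, -1.0, 0.0, 0.0, 0.0, 0.0, 0.0, 0.0, -1.0, 0.0, 0.0, 0.0, 0.0, 0.0, 0.0, -1.0, 0.0, 0.0, 0.0, 0.0, 0.0, 0.0, -1.0, 0.0, 0.0, 0.0, 0.0, 0.0, 0.0, -1.0]
```

View pics/g.png

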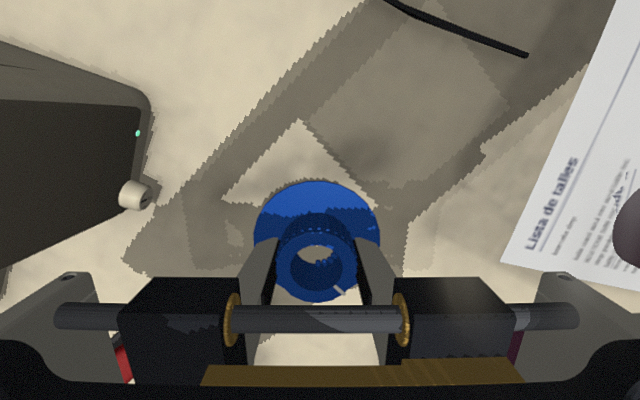

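```bash
python3 -c "
from h import *
plan([.4905,.112,.165],152,grip=-1,n=7)
"
```

```text
rows 7 dist 0.2543 rot [  0.4 -33.9   0.2]
[0.0178, -0.0172, 0.0266, 0.06, -4.85, 0.02, -1.0, 0.02, -0.0171, 0.025, 0.06, -4.85, 0.02, -1.0, 0.022, -0.0171, 0.0233, 0.06, -4.85, 0.02, -1.0, 0.0239, -0.0171, 0.0214, 0.06, -4.85, 0.02, -1.0, 0.0256, -0.0171, 0.0193, 0.06, -4.85, 0.02, -1.0]
[0.0271, -0.0171, 0.0171, 0.06, -4.85, 0.02, -1.0, 0.0285, -0.0171, 0.0147, 0.06, -4.85, 0.02, -1.0, 0.0, 0.0, 0.0, 0.0, 0.0, 0.0, -1.0, 0.0, 0.0, 0.0, 0.0, 0.0, 0.0, -1.0, 0.0, 0.0, 0.0, 0.0, 0.0, 0.0, -1.0]
```

Emit:
carry_out --motion '[0.018, -0.021, 0.0265, 0, -4.85, 0, -1, 0.02, -0.021, 0.025, 0, -4.85, 0, -1, 0.022, -0.021, 0.0233, 0, -4.85, 0, -1, 0.024, -0.021, 0.0214, 0, -4.85, 0, -1, 0.0256, -0.021, 0.0193, 0, -4.85, 0, -1]'

```text
t: 6.0
tool_pos: [0.4831, 0.0501, 0.154]
orientation: [-1.454, -0.722, 0.716]
force: [0.9, 0.5, -1.3]
opening: 0.0476
```

```bash
python3 -c "
from h import *
st()
plan([.4905,.114,.17],152,grip=-1,n=3)
"
```

```text
t 6.0 q [ 0.    -0.132  1.905 -0.003  1.363 -2.49 ] p [0.4831 0.0501 0.154 ] psi 142.7 F [ 0.9  0.5 -1.3] M [0.04 0.   0.05] op 0.0476
rows 3 dist 0.0663 rot [ 0.4 -9.3  0. ]
[0.0184, -0.0054, 0.0109, 0.12, -3.09, 0.01, -1.0, 0.019, -0.0054, 0.0099, 0.12, -3.09, 0.01, -1.0, 0.0195, -0.0053, 0.0089, 0.12, -3.09, 0.01, -1.0, 0.0, 0.0, 0.0, 0.0, 0.0, 0.0, -1.0, 0.0, 0.0, 0.0, 0.0, 0.0, 0.0, -1.0]
```

Emit:
carry_out --motion '[0.0184, -0.005, 0.011, 0.1, -3, 0, -1, 0.019, -0.005, 0.01, 0.1, -3, 0, -1, 0.0195, -0.005, 0.009, 0.1, -3, 0, -1, 0, 0, 0, 0, 0, 0, -1, 0, 0, 0, 0, 0, 0, -1]'

```text
t: 6.5
tool_pos: [0.4933, 0.1211, 0.1779]
orientation: [-1.404, -0.86, 0.84]
force: [0.2, -0.0, -0.9]
opening: 0.0475
```

```bash
python3 -c "
from h import *
st()
ims={}
ms={}
for c in ['wrist','side','top']:
    ms[c]=imaging.camera_model(c); ims[c]=imaging.read_camera(c)
cv2.imwrite('pics/i_w.png',ims['wrist']);
cv2.imwrite('pics/i_s.png',np.hstack([cv2.resize(ims['side'][190:290,270:370],None,fx=4,fy=4,interpolation=2),cv2.resize(ims['top'][150:250,250:350],None,fx=4,fy=4,interpolation=2)]))
st()
p=robot.read_state()['tool_pos']
for c in ms: print(c,proj(ms[c],[[.4905,.114,.096],[.4905,.114,.055],p]).round(1).tolist())
"
```

```text
t 6.5 q [ 0.14  -0.098  1.829 -0.     1.397 -2.523] p [0.4933 0.1211 0.1779] psi 152.6 F [ 0.2 -0.  -0.9] M [0.09 0.04 0.01] op 0.0475
t 6.65 q [ 0.138 -0.098  1.83  -0.     1.397 -2.523] p [0.4931 0.1203 0.1774] psi 152.5 F [-0.1  0.1 -0.9] M [ 0.13  0.04 -0.05] op 0.0474
wrist [[316.6, 207.0], [317.0, 194.2], [316.3, 260.6]]
side [[322.4, 231.5], [322.1, 241.4], [322.5, 212.7]]
top [[300.7, 198.6], [301.4, 201.2], [296.7, 191.8]]
```

View pics/i_w.png

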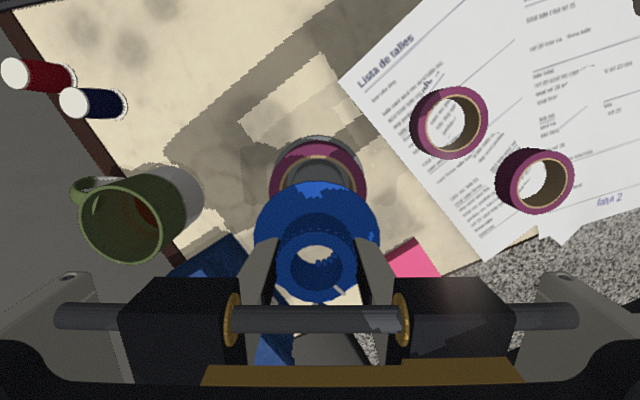

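View pics/i_s.png

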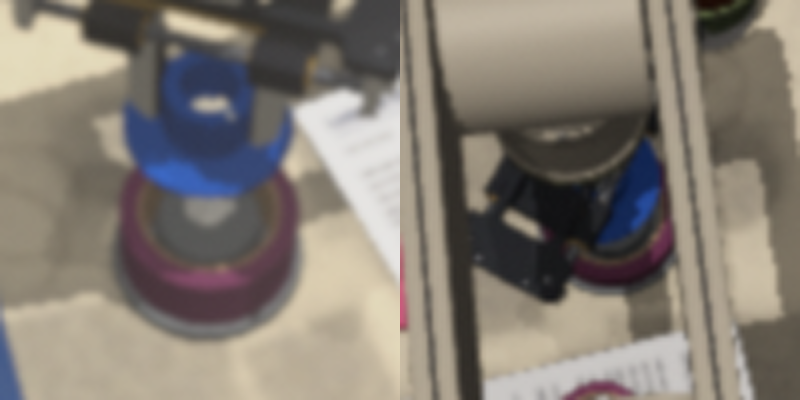

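```bash
python3 -c "
from h import *
plan([.4905,.114,.135],152.5,grip=-1,n=4)
"
```

```text
rows 4 dist 0.043 rot [ 0.6 -0.   0.4]
[-0.0018, 0.0106, -0.0, 0.15, -0.01, 0.1, -1.0, -0.0017, 0.0106, -0.0001, 0.15, -0.01, 0.1, -1.0, -0.0017, 0.0106, -0.0001, 0.15, -0.01, 0.1, -1.0, -0.0017, 0.0106, -0.0001, 0.15, -0.01, 0.1, -1.0, 0.0, 0.0, 0.0, 0.0, 0.0, 0.0, -1.0]
```

Emit:
carry_out --motion '[-0.0018, 0.0105, 0, 0.15, 0, 0.1, -1, -0.0018, 0.0105, 0, 0.15, 0, 0.1, -1, -0.0017, 0.0105, 0, 0.15, 0, 0.1, -1, -0.0017, 0.01, 0, 0.15, 0, 0.1, -1, 0, 0, 0, 0, 0, 0, -1]'

```text
t: 7.15
tool_pos: [0.4883, 0.1108, 0.1298]
orientation: [-1.399, -0.841, 0.848]
force: [-0.0, -0.2, -1.0]
opening: 0.0477
```

```bash
python3 -c "
from h import *
m=imaging.camera_model('wrist'); im=imaging.read_camera('wrist'); s=imaging.read_camera('side')
st()
cv2.imwrite('pics/j_w.png',np.hstack([im[200:320,240:400].repeat(3,0).repeat(3,1),cv2.resize(s[200:280,285:365],(320,360),interpolation=2)]))
plan([.4905,.114,.122],152.5,grip=-1,n=3)
"
```

```text
t 7.25 q [ 0.121 -0.057  1.877 -0.     1.323 -2.535] p [0.4893 0.1112 0.1316] psi 152.2 F [0.3 0.2 0.1] M [ 0.04  0.03 -0.05] op 0.048
rows 3 dist 0.0101 rot [-0.1 -0.3 -0.1]
[0.001, 0.0032, 0.0001, -0.04, -0.1, -0.03, -1.0, 0.001, 0.0032, 0.0001, -0.04, -0.1, -0.03, -1.0, 0.001, 0.0032, 0.0001, -0.04, -0.1, -0.03, -1.0, 0.0, 0.0, 0.0, 0.0, 0.0, 0.0, -1.0, 0.0, 0.0, 0.0, 0.0, 0.0, 0.0, -1.0]
```

View pics/j_w.png

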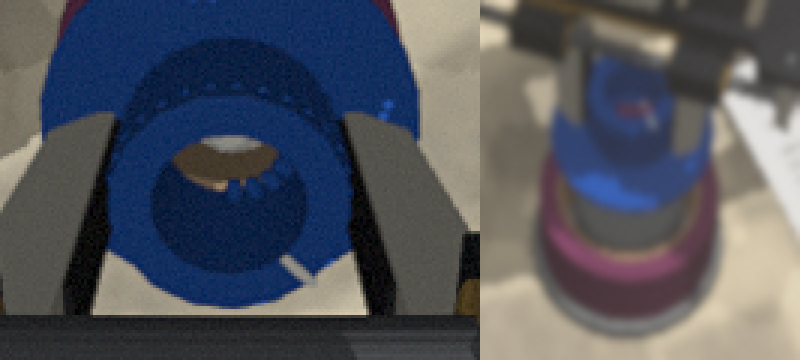

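Emit:
carry_out --motion '[0.0012, 0.003, 0, 0, 0, 0, -1, 0.0012, 0.003, 0, 0, 0, 0, -1, 0.001, 0.003, 0, 0, 0, 0, -1, 0, 0.002, 0, 0, 0, 0, -1, 0, 0, 0, 0, 0, 0, -1]'

```text
t: 7.75
tool_pos: [0.4924, 0.115, 0.1215]
orientation: [-1.401, -0.846, 0.845]
force: [0.2, -0.3, -0.5]
opening: 0.0475
```

```bash
python3 -c "
from h import *
m=imaging.camera_model('wrist'); im=imaging.read_camera('wrist'); s=imaging.read_camera('side')
st()
cv2.imwrite('pics/k_w.png',np.hstack([im[200:320,240:400].repeat(3,0).repeat(3,1),cv2.resize(s[200:280,285:365],(320,360),interpolation=2)]))
print(proj(m,np.vstack([[.4905,.114,.096],circ([.4905,.114],.005,.096,4)])).round(1).tolist())
plan([.4905,.114,.112],152.5,grip=-1,n=3)
"
```

```text
t 7.85 q [ 0.128 -0.039  1.879 -0.     1.3   -2.529] p [0.4925 0.115  0.1218] psi 152.2 F [-0.9 -0.  -1.2] M [ 0.05  0.09 -0.02] op 0.0479
[[318.4, 241.3], [312.0, 244.4], [321.7, 247.2], [324.9, 238.2], [315.0, 235.4]]
rows 3 dist 0.01 rot [ 0.1 -0.3  0. ]
[-0.0006, 0.0033, 0.0004, 0.02, -0.09, 0.01, -1.0, -0.0006, 0.0033, 0.0004, 0.02, -0.09, 0.01, -1.0, -0.0006, 0.0033, 0.0004, 0.02, -0.09, 0.01, -1.0, 0.0, 0.0, 0.0, 0.0, 0.0, 0.0, -1.0, 0.0, 0.0, 0.0, 0.0, 0.0, 0.0, -1.0]
```

View pics/k_w.png

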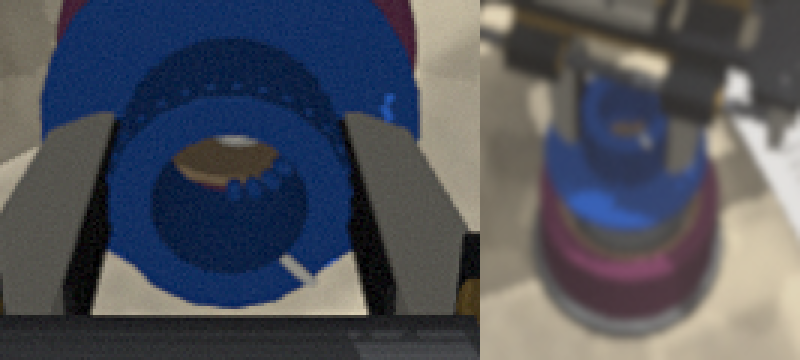

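Emit:
carry_out --motion '[-0.0005, 0.004, 0.0004, 0, 0, 0, -1, -0.0005, 0.004, 0.0004, 0, 0, 0, -1, -0.0005, 0.004, 0.0003, 0, 0, 0, -1, 0, 0, 0, 0, 0, 0, -1, 0, 0, 0, 0, 0, 0, -1]'

```text
t: 8.35
tool_pos: [0.4907, 0.114, 0.1087]
orientation: [-1.401, -0.846, 0.844]
force: [0.1, 0.4, -0.5]
opening: 0.0476
```

```bash
python3 -c "
from h import *
m=imaging.camera_model('wrist'); im=imaging.read_camera('wrist'); s=imaging.read_camera('side')
st()
cv2.imwrite('pics/l_w.png',np.hstack([im[200:320,240:400].repeat(3,0).repeat(3,1),cv2.resize(s[200:280,285:365],(320,360),interpolation=2)]))
print(proj(m,np.vstack([[.4905,.114,.096],circ([.4905,.114],.005,.096,4)])).round(1).tolist())
plan([.4905,.114,.102],152.5,grip=-1,n=3)
"
```

```text
t 8.45 q [ 0.127 -0.03   1.895 -0.     1.275 -2.53 ] p [0.4907 0.114  0.1088] psi 152.2 F [ 0.6  0.1 -0.7] M [0.08 0.03 0.06] op 0.0477
[[316.9, 252.3], [310.0, 255.5], [320.4, 258.4], [323.8, 249.0], [313.2, 246.0]]
rows 3 dist 0.0068 rot [ 0.1 -0.3  0. ]
[-0.0, 0.0023, 0.0001, 0.02, -0.09, 0.01, -1.0, -0.0, 0.0023, 0.0001, 0.02, -0.09, 0.01, -1.0, -0.0, 0.0023, 0.0001, 0.02, -0.09, 0.01, -1.0, 0.0, 0.0, 0.0, 0.0, 0.0, 0.0, -1.0, 0.0, 0.0, 0.0, 0.0, 0.0, 0.0, -1.0]
```

View pics/l_w.png

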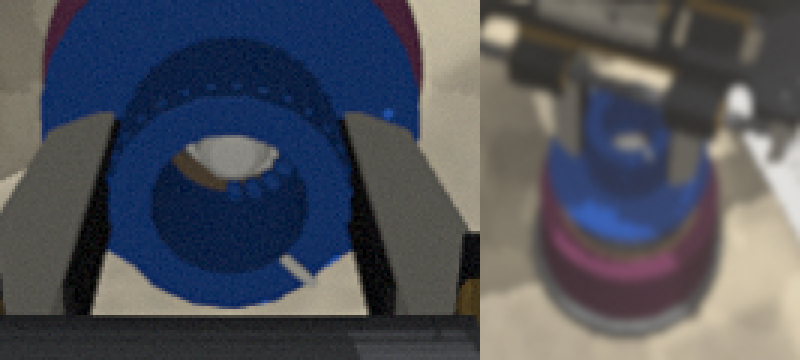

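Emit:
carry_out --motion '[0, 0.003, 0, 0, 0, 0, -1, 0, 0.003, 0, 0, 0, 0, -1, 0, 0.003, 0, 0, 0, 0, -1, 0, 0, 0, 0, 0, 0, -1, 0, 0, 0, 0, 0, 0, -1]'

```text
t: 8.95
tool_pos: [0.4924, 0.1148, 0.1045]
orientation: [-1.402, -0.849, 0.842]
force: [-0.5, -0.2, -0.9]
opening: 0.0481
```

```bash
python3 -c "
from h import *
st()
"
```

```text
t 8.95 q [ 1.270e-01 -2.300e-02  1.897e+00  1.000e-03  1.262e+00 -2.530e+00] p [0.4924 0.1148 0.1045] psi 152.2 F [-0.5 -0.2 -0.9] M [0.1  0.1  0.03] op 0.0481
```

Emit:
carry_out --motion '[-0.0005, 0.003, 0.0004, 0, 0, 0, -1, -0.0005, 0.003, 0.0004, 0, 0, 0, -1, 0, 0.003, 0, 0, 0, 0, -1, 0, 0, 0, 0, 0, 0, -1, 0, 0, 0, 0, 0, 0, -1]'

```text
t: 9.45
tool_pos: [0.4931, 0.1158, 0.1029]
orientation: [-1.402, -0.854, 0.838]
force: [-1.1, 0.8, 1.4]
opening: 0.0476
```

```bash
python3 -c "
from h import *
st()
"
```

```text
t 9.45 q [ 0.128 -0.023  1.9    0.003  1.255 -2.531] p [0.4931 0.1158 0.1029] psi 152.3 F [-1.1  0.8  1.4] M [0.1  0.13 0.  ] op 0.0476
```

Emit:
carry_out --motion '[-0.0005, 0.001, 0.0005, 0, 8, 0, -1, -0.0005, 0.001, 0.0005, 0, 8, 0, -1, 0, 0.001, 0, 0, 8, 0, -1, 0, 0.001, 0, 0, 8, 0, -1, 0, 0.001, 0, 0, 8, 0, -1]'

```text
t: 9.95
tool_pos: [0.4945, 0.1136, 0.1006]
orientation: [-1.554, -0.298, 0.276]
force: [-7.0, -2.1, 10.7]
opening: 0.0478
```

```bash
python3 -c "
from h import *
st()
plan([.4905,.114,.1],100,n=5)
"
```

```text
t 9.95 q [ 0.126 -0.022  1.904 -0.002  1.246 -1.81 ] p [0.4945 0.1136 0.1006] psi 111.0 F [-7.  -2.1 10.7] M [-0.56  1.35  0.15] op 0.0478
rows 5 dist 0.004 rot [ 0.2 11.   0.8]
[-0.0007, 0.0001, 0.0004, 0.05, 2.19, 0.15, 1.0, -0.0007, 0.0001, 0.0003, 0.05, 2.19, 0.15, 1.0, -0.0007, 0.0001, 0.0003, 0.05, 2.19, 0.15, 1.0, -0.0007, 0.0001, 0.0003, 0.05, 2.19, 0.15, 1.0, -0.0008, 0.0001, 0.0003, 0.05, 2.19, 0.15, 1.0]
```

Emit:
carry_out --motion '[-0.0015, 0, 0.0005, 0, 0, 0, -1, -0.001, 0, 0.0005, 0, 0, 0, -1, -0.001, 0, 0.0003, 0, 0, 0, -1, 0, 0, 0, 0, 0, 0, -1, 0, 0, 0, 0, 0, 0, -1]'

```text
t: 10.45
tool_pos: [0.4922, 0.1133, 0.1009]
orientation: [-1.555, -0.299, 0.271]
force: [-0.3, -0.2, 4.1]
opening: 0.0481
```

```bash
python3 -c "
from h import *
m=imaging.camera_model('wrist'); im=imaging.read_camera('wrist'); s=imaging.read_camera('side')
st()
cv2.imwrite('pics/m_w.png',np.hstack([im[200:320,240:400].repeat(3,0).repeat(3,1),cv2.resize(s[200:280,285:365],(320,360),interpolation=2)]))
"
```

```text
t 10.55 q [ 0.126 -0.032  1.913 -0.003  1.243 -1.806] p [0.4922 0.1133 0.1009] psi 110.8 F [-0.3  0.2  3.2] M [ 0.    0.04 -0.  ] op 0.0477
```

View pics/m_w.png

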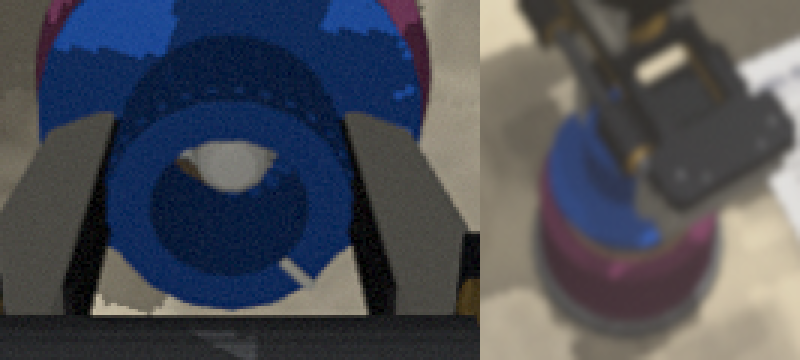

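Emit:
carry_out --motion '[0, 0.0004, 0, 0, 8, 0, -1, 0, 0.0004, 0, 0, 8, 0, -1, 0, 0.0004, 0, 0, 8, 0, -1, 0, 0.0004, 0, 0, 8, 0, -1, 0, 0.0004, 0, 0, 8, 0, -1]'

```text
t: 11.05
tool_pos: [0.4924, 0.1131, 0.0992]
orientation: [-1.55, 0.266, -0.294]
force: [0.5, -2.9, 2.2]
opening: 0.0479
```

```bash
python3 -c "
from h import *
st()
plan([.4922,.1133,.098],70,n=5)
"
```

```text
t 11.05 q [ 0.127 -0.029  1.914 -0.003  1.239 -1.086] p [0.4924 0.1131 0.0992] psi 69.5 F [ 0.5 -2.9  2.2] M [-0.58 -0.03  0.06] op 0.0479
rows 5 dist 0.0012 rot [-0.3 -0.5  1. ]
[-0.0001, 0.0002, 0.0, -0.06, -0.09, 0.19, 1.0, -0.0001, 0.0002, 0.0, -0.06, -0.09, 0.19, 1.0, -0.0001, 0.0002, 0.0, -0.06, -0.09, 0.19, 1.0, -0.0001, 0.0002, 0.0, -0.06, -0.09, 0.19, 1.0, -0.0001, 0.0002, 0.0, -0.06, -0.09, 0.19, 1.0]
```

Emit:
carry_out --motion '[0, 0.0005, -0.0001, 0, 8, 0.2, -1, 0, 0.0005, -0.0001, 0, 8, 0.2, -1, 0, 0.0005, -0.0001, 0, 8, 0.2, -1, 0, 0.0005, -0.0001, 0, 8, 0.1, -1, 0, 0.0005, -0.0001, 0, 8, 0.1, -1]'

```text
t: 11.55
tool_pos: [0.492, 0.1104, 0.0969]
orientation: [-1.395, 0.84, -0.845]
force: [-2.3, -1.1, 6.0]
opening: 0.0477
```

```bash
python3 -c "
from h import *
st()
plan([.4922,.1130,.097],28,n=5)
"
```

```text
t 11.55 q [ 0.117 -0.019  1.908  0.003  1.246 -0.371] p [0.492  0.1104 0.0969] psi 27.9 F [-2.3 -1.1  6. ] M [-0.56  0.39  0.12] op 0.0477
rows 5 dist 0.0027 rot [-0.4 -0.1 -0. ]
[-0.0004, -0.0, 0.0003, -0.07, -0.02, -0.0, 1.0, -0.0004, -0.0, 0.0003, -0.07, -0.02, -0.0, 1.0, -0.0004, -0.0, 0.0003, -0.07, -0.02, -0.0, 1.0, -0.0004, -0.0, 0.0003, -0.07, -0.02, -0.0, 1.0, -0.0004, -0.0, 0.0003, -0.07, -0.02, -0.0, 1.0]
```

Emit:
carry_out --motion '[-0.0005, 0.0003, 0.0001, -0.1, 8, 0, -1, -0.0005, 0.0003, 0, -0.1, 8, 0, -1, -0.0003, 0.0003, 0, 0, 8, 0, -1, 0, 0.0004, 0, 0, 8, 0, -1, 0, 0.0004, 0, 0, 8, 0, -1]'

```text
t: 12.05
tool_pos: [0.49, 0.1094, 0.095]
orientation: [-1.09, 1.384, -1.385]
force: [-3.3, -0.9, 5.2]
opening: 0.0478
```

```bash
python3 -c "
from h import *
st()
plan([.4922,.1130,.095],-13,n=5)
"
```

```text
t 12.05 q [ 0.119 -0.013  1.907 -0.002  1.251  0.359] p [0.49   0.1094 0.095 ] psi -13.7 F [-3.3 -0.9  5.2] M [-0.34  0.62  0.07] op 0.0478
rows 5 dist 0.0042 rot [ 0.1 -0.7  0.2]
[-0.0008, -0.0, 0.0003, 0.02, -0.15, 0.03, 1.0, -0.0008, -0.0, 0.0003, 0.02, -0.15, 0.03, 1.0, -0.0008, -0.0, 0.0003, 0.02, -0.15, 0.03, 1.0, -0.0008, -0.0, 0.0003, 0.02, -0.15, 0.03, 1.0, -0.0008, -0.0, 0.0003, 0.02, -0.15, 0.03, 1.0]
```

```bash
cat >> h.py <<'E'
def orb(psi,C=(.4905,.1125),o=.0025):
    a=np.radians(psi-90); return np.array(C)+o*np.array([np.cos(a),np.sin(a)])
E
python3 -c "
from h import *
for p in (152,111,70,28,-14): print(p,orb(p))
plan([*orb(-54),.093],-54,n=5)
"
```

```text
152 [0.49167368 0.11470737]
111 [0.49283395 0.11339592]
70 [0.49284923 0.11164495]
28 [0.49167368 0.11029263]
-14 [0.4898952  0.11007426]
rows 5 dist 0.003 rot [ 0.  40.3  0.2]
[-0.0003, 0.0004, -0.0004, 0.01, 8.05, 0.04, 1.0, -0.0002, 0.0004, -0.0004, 0.01, 8.05, 0.04, 1.0, -0.0001, 0.0004, -0.0004, 0.01, 8.05, 0.04, 1.0, -0.0001, 0.0004, -0.0004, 0.01, 8.05, 0.04, 1.0, -0.0, 0.0004, -0.0004, 0.01, 8.05, 0.04, 1.0]
```

Emit:
carry_out --motion '[-0.0003, 0.0004, -0.0004, 0, 8, 0, -1, -0.0002, 0.0004, -0.0004, 0, 8, 0, -1, -0.0001, 0.0004, -0.0004, 0, 8, 0, -1, -0.0001, 0.0004, -0.0004, 0, 8, 0, -1, 0, 0.0004, -0.0004, 0, 8, 0, -1]'

```text
t: 12.55
tool_pos: [0.4879, 0.1102, 0.0931]
orientation: [-0.591, 1.876, -1.881]
force: [0.0, -1.0, 3.9]
opening: 0.0481
```

```bash
python3 -c "
from h import *
st();p=robot.read_state();z=R.from_rotvec(p['orientation']).as_matrix()[:,2];psi=np.degrees(np.arctan2(z[1],z[0]))-41
print(orb(psi+41))
plan([*orb(psi),p['tool_pos'][2]-.002],psi,n=5)
"
```

```text
t 12.55 q [ 0.122 -0.014  1.911 -0.004  1.249  1.09 ] p [0.4879 0.1102 0.0931] psi -55.4 F [ 0.  -1.   3.9] M [-0.19  0.22  0.06] op 0.0481
[0.48844319 0.1110789 ]
rows 5 dist 0.0033 rot [-0.2 41.   0.3]
[-0.0003, 0.0004, -0.0004, -0.04, 8.2, 0.06, 1.0, -0.0003, 0.0004, -0.0004, -0.04, 8.2, 0.06, 1.0, -0.0002, 0.0004, -0.0005, -0.04, 8.2, 0.06, 1.0, -0.0001, 0.0004, -0.0005, -0.04, 8.2, 0.06, 1.0, -0.0, 0.0004, -0.0005, -0.04, 8.2, 0.06, 1.0]
```

Emit:
carry_out --motion '[-0.0003, 0.0004, -0.0004, 0, 8, 0, -1, -0.0003, 0.0004, -0.0004, 0, 8, 0, -1, -0.0002, 0.0004, -0.0005, 0, 8, 0, -1, -0.0001, 0.0004, -0.0005, 0, 8, 0, -1, 0, 0.0004, -0.0005, 0, 8, 0, -1]'

```text
t: 13.05
tool_pos: [0.487, 0.112, 0.091]
orientation: [-0.124, -2.148, 2.163]
force: [-0.6, -0.9, 4.6]
opening: 0.0476
```

```bash
python3 -c "
from h import *
st();p=robot.read_state();z=R.from_rotvec(p['orientation']).as_matrix()[:,2];psi=np.degrees(np.arctan2(z[1],z[0]))-41
print(orb(psi+41))
plan([*orb(psi),p['tool_pos'][2]-.002],psi,n=5)
"
```

```text
t 13.05 q [ 0.127 -0.009  1.91  -0.006  1.248  1.822] p [0.487 0.112 0.091] psi -97.0 F [-0.6 -0.9  4.6] M [-0.2   0.33  0.08] op 0.0476
[0.48801855 0.11280402]
rows 5 dist 0.0036 rot [-0.5 41.   0.2]
[-0.0003, 0.0004, -0.0005, -0.1, 8.2, 0.04, 1.0, -0.0002, 0.0004, -0.0006, -0.1, 8.2, 0.04, 1.0, -0.0002, 0.0004, -0.0006, -0.1, 8.2, 0.04, 1.0, -0.0001, 0.0004, -0.0006, -0.1, 8.2, 0.04, 1.0, 0.0, 0.0004, -0.0006, -0.1, 8.2, 0.04, 1.0]
```

Emit:
carry_out --motion '[-0.0003, 0.0004, -0.0005, -0.1, 8, 0, -1, -0.0002, 0.0004, -0.0006, -0.1, 8, 0, -1, -0.0002, 0.0004, -0.0006, -0.1, 8, 0, -1, -0.0001, 0.0004, -0.0005, 0, 8, 0, -1, 0, 0.0003, -0.0003, 0, 7, 0, -1]'

```text
t: 13.55
tool_pos: [0.4872, 0.1135, 0.089]
orientation: [-0.755, -1.722, 1.733]
force: [-1.5, 0.3, 5.0]
opening: 0.0472
```

```bash
python3 -c "
from h import *
st();print(orb(-138))
s=imaging.read_camera('side'); im=imaging.read_camera('wrist')
st()
cv2.imwrite('pics/n_w.png',np.hstack([im[200:320,240:400].repeat(3,0).repeat(3,1),cv2.resize(s[200:280,285:365],(320,360),interpolation=2)]))
"
```

```text
t 13.55 q [ 1.270e-01 -4.000e-03  1.909e+00 -2.000e-03  1.246e+00  2.530e+00] p [0.4872 0.1135 0.089 ] psi -137.6 F [-1.5  0.3  5. ] M [0.16 0.35 0.03] op 0.0472
[0.48882717 0.11435786]
t 13.65 q [ 1.280e-01 -4.000e-03  1.909e+00 -1.000e-03  1.245e+00  2.526e+00] p [0.4874 0.1138 0.0889] psi -137.4 F [-0.5  2.   3. ] M [ 0.45  0.21 -0.06] op 0.0475
```

View pics/n_w.png

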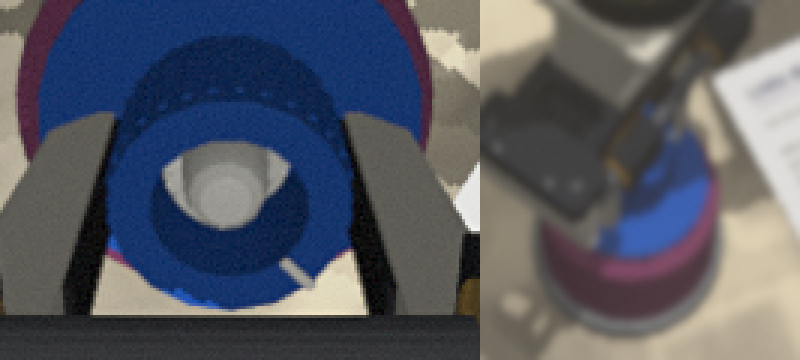

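Emit:
carry_out --motion '[0, 0, 0, 0, 0, 0, 0.6, 0, 0, 0, 0, 0, 0, 0.6, 0, 0, 0, 0, 0, 0, 0.6, 0, 0, 0, 0, 0, 0, 0.6, 0, 0, 0, 0, 0, 0, 0.6]'

```text
t: 14.15
tool_pos: [0.486, 0.1135, 0.0873]
orientation: [-0.741, -1.73, 1.744]
force: [-0.8, -0.2, -0.6]
opening: 0.074
```

```bash
python3 -c "
from h import *
st()
plan([.4897,.1123,.0895],180-137.5+139,n=20,grip=.6)
plan([.4897,.1123,.0895],0,n=20,grip=.6)
"
```

```text
t 14.15 q [ 1.280e-01 -2.000e-03  1.911e+00 -1.000e-03  1.245e+00  2.515e+00] p [0.486  0.1135 0.0873] psi -136.7 F [-0.8 -0.2 -0.6] M [0.08 0.14 0.01] op 0.074
rows 20 dist 0.0045 rot [-0.7 41.8  0.1]
[-0.0002, -0.0001, -0.0001, -0.04, 2.09, 0.01, 0.6, -0.0002, -0.0001, -0.0001, -0.04, 2.09, 0.01, 0.6, -0.0002, -0.0001, -0.0001, -0.04, 2.09, 0.01, 0.6, -0.0002, -0.0001, -0.0001, -0.04, 2.09, 0.01, 0.6, -0.0002, -0.0001, -0.0001, -0.04, 2.09, 0.01, 0.6]
[-0.0002, -0.0001, -0.0001, -0.04, 2.09, 0.01, 0.6, -0.0001, -0.0001, -0.0001, -0.04, 2.09, 0.01, 0.6, -0.0001, -0.0001, -0.0001, -0.04, 2.09, 0.01, 0.6, -0.0001, -0.0001, -0.0001, -0.04, 2.09, 0.01, 0.6, -0.0001, -0.0001, -0.0001, -0.04, 2.09, 0.01, 0.6]
[-0.0001, -0.0001, -0.0001, -0.04, 2.09, 0.01, 0.6, -0.0001, -0.0001, -0.0002, -0.04, 2.09, 0.01, 0.6, -0.0001, -0.0001, -0.0002, -0.04, 2.09, 0.01, 0.6, -0.0001, -0.0001, -0.0002, -0.04, 2.09, 0.01, 0.6, -0.0001, -0.0001, -0.0002, -0.04, 2.09, 0.01, 0.6]
[-0.0001, -0.0001, -0.0002, -0.04, 2.09, 0.01, 0.6, -0.0001, -0.0001, -0.0002, -0.04, 2.09, 0.01, 0.6, -0.0001, -0.0001, -0.0002, 
[... 464 characters left out ...]
.84, 0.04, 0.6, -0.0002, -0.0001, 0.0, 0.01, -6.84, 0.04, 0.6, -0.0002, -0.0001, 0.0001, 0.01, -6.84, 0.04, 0.6, -0.0002, -0.0001, 0.0001, 0.01, -6.84, 0.04, 0.6, -0.0002, -0.0001, 0.0001, 0.01, -6.84, 0.04, 0.6]
[-0.0002, -0.0001, 0.0001, 0.01, -6.84, 0.04, 0.6, -0.0001, -0.0001, 0.0001, 0.01, -6.84, 0.04, 0.6, -0.0001, -0.0001, 0.0002, 0.01, -6.84, 0.04, 0.6, -0.0001, -0.0001, 0.0002, 0.01, -6.84, 0.04, 0.6, -0.0001, -0.0001, 0.0002, 0.01, -6.84, 0.04, 0.6]
[-0.0001, -0.0001, 0.0002, 0.01, -6.84, 0.04, 0.6, -0.0, -0.0001, 0.0002, 0.01, -6.84, 0.04, 0.6, -0.0, -0.0001, 0.0002, 0.01, -6.84, 0.04, 0.6, 0.0, -0.0001, 0.0002, 0.01, -6.84, 0.04, 0.6, 0.0, -0.0001, 0.0002, 0.01, -6.84, 0.04, 0.6]
```

Emit:
carry_out --motion '[-0.0005, -0.001, 0, 0, -8.5, 0, 0.6, -0.0005, -0.001, 0, 0, -8.5, 0, 0.6, 0, -0.001, 0, 0, -8.5, 0, 0.6, 0, 0, 0, 0, -8.5, 0, 0.6, 0, 0, 0, 0, -8.5, 0, 0.6]'

```text
t: 14.65
tool_pos: [0.4864, 0.1126, 0.0899]
orientation: [-0.053, -2.18, 2.188]
force: [0.4, 0.8, -0.5]
opening: 0.0741
```

Emit:
carry_out --motion '[0, 0, 0, 0, -8.5, 0, 0.6, 0, 0, 0, 0, -8.5, 0, 0.6, 0, 0, 0, 0, -8.5, 0, 0.6, 0, 0, 0, 0, -8.5, 0, 0.6, 0, 0, 0, 0, -8.5, 0, 0.6]'

```text
t: 15.15
tool_pos: [0.4863, 0.1124, 0.0897]
orientation: [-0.668, 1.829, -1.826]
force: [-0.4, -0.2, -0.3]
opening: 0.0742
```

Emit:
carry_out --motion '[0, 0, 0, 0, -8.5, 0, 0.6, 0, 0, 0, 0, -8.5, 0, 0.6, 0, 0, 0, 0, -8.5, 0, 0.6, 0, 0, 0, 0, -8.5, 0, 0.6, 0, 0, 0, 0, -8.5, 0, 0.6]'

```text
t: 15.65
tool_pos: [0.4861, 0.1123, 0.0895]
orientation: [-1.157, 1.314, -1.303]
force: [-0.4, -0.2, 1.9]
opening: 0.0743
```

Emit:
carry_out --motion '[0, 0, 0, 0, -8.5, 0, 0.6, 0, 0, 0, 0, -8.5, 0, 0.6, 0, 0, 0, 0, -8.5, 0, 0.6, 0, 0, 0, 0, -8.5, 0, 0.6, 0, 0, 0, 0, 0, 0, 0.6]'

```text
t: 16.15
tool_pos: [0.4859, 0.1121, 0.0892]
orientation: [-1.407, 0.865, -0.849]
force: [-0.7, -0.9, 0.3]
opening: 0.0743
```

```bash
python3 -c "
from h import *
m=imaging.camera_model('wrist');im=imaging.read_camera('wrist')
st()
print(proj(m,[[.4897,.1123,.096]]),proj(m,circ([.4897,.1123],.044,.063,4)))
cv2.imwrite('pics/o_w.png',im[180:320,200:440].repeat(3,0).repeat(3,1))
z=R.from_rotvec(robot.read_state()['orientation']).as_matrix()[:,2];psi=np.degrees(np.arctan2(z[1],z[0]))
plan([.4897,.1123,.0885],psi,n=4,grip=.6)
"
```

```text
t 16.2 q [ 0.125 -0.004  1.909 -0.002  1.251 -0.34 ] p [0.4859 0.1121 0.0892] psi 26.7 F [ 0.4  0.3 -0. ] M [0.   0.02 0.04] op 0.0741
[[319.69657471 272.70024012]] [[374.34198578 272.7952251 ]
 [350.72825944 192.97018075]
 [261.99544146 220.08052959]
 [292.66623229 294.8894807 ]]
rows 4 dist 0.0039 rot [ 0.8 -0.  -0.2]
[0.0004, 0.0002, 0.0009, 0.2, -0.0, -0.04, 0.6, 0.0004, 0.0002, 0.0009, 0.2, -0.0, -0.04, 0.6, 0.0004, 0.0002, 0.0009, 0.2, -0.0, -0.04, 0.6, 0.0004, 0.0002, 0.0009, 0.2, -0.0, -0.04, 0.6, 0.0, 0.0, 0.0, 0.0, 0.0, 0.0, 0.6]
```

View pics/o_w.png

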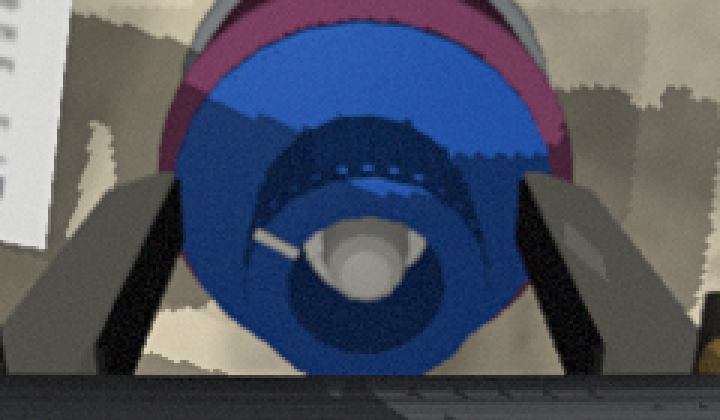

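Emit:
carry_out --motion '[0.0005, 0.0003, 0.001, 0.2, 0, 0, 0.6, 0.0005, 0.0003, 0.001, 0.2, 0, 0, 0.6, 0.0004, 0, 0.001, 0.2, 0, 0, 0.6, 0, 0, 0, 0, 0, 0, 0.6, 0, 0, 0, 0, 0, 0, 0.6]'

```text
t: 16.7
tool_pos: [0.4895, 0.1121, 0.0884]
orientation: [-1.391, 0.871, -0.865]
force: [0.2, -0.2, 0.3]
opening: 0.0744
```

Emit:
carry_out --motion '[0, 0, 0, 0, 0, 0, -1, 0, 0, 0, 0, 0, 0, -1, 0, 0, 0, 0, 0, 0, -1, 0, 0, 0, 0, 0, 0, -1, 0, 0, 0, 0, 0, 0, -1]' --squeeze 25

```text
t: 17.2
tool_pos: [0.4895, 0.1122, 0.0885]
orientation: [-1.391, 0.872, -0.865]
force: [0.2, -0.4, -0.3]
opening: 0.0474
```

```bash
python3 -c "
from h import *
st()
"
```

```text
t 17.2 q [ 0.122 -0.004  1.91   0.002  1.239 -0.333] p [0.4895 0.1122 0.0885] psi 26.0 F [ 0.2 -0.4 -0.3] M [-0.07 -0.04 -0.04] op 0.0474
```

Emit:
carry_out --motion '[0, 0.0003, 0, 0, 7, 0, -1, 0, 0.0003, 0, 0, 7, 0, -1, 0, 0.0003, 0, 0, 7, 0, -1, 0, 0.0003, 0, 0, 7, 0, -1, 0, 0.0003, 0, 0, 7, 0, -1]'

```text
t: 17.7
tool_pos: [0.4893, 0.1121, 0.0867]
orientation: [-1.122, 1.342, -1.336]
force: [0.2, -0.9, -1.0]
opening: 0.0481
```

```bash
python3 -c "
from h import *
st()
"
```

```text
t 17.7 q [ 0.122 -0.002  1.912  0.002  1.236  0.299] p [0.4893 0.1121 0.0867] psi -10.2 F [ 0.2 -0.9 -1. ] M [-0.09  0.07 -0.04] op 0.0481
```

Emit:
carry_out --motion '[0, 0.0003, 0, 0, 6, 0, -1, 0, 0.0003, 0, 0, 6, 0, -1, 0, 0.0003, 0, 0, 6, 0, -1, 0, 0.0003, 0, 0, 6, 0, -1, 0, 0.0003, 0, 0, 6, 0, -1]'

```text
t: 18.2
tool_pos: [0.4904, 0.1124, 0.0859]
orientation: [-0.775, 1.721, -1.718]
force: [1.3, -0.1, 0.9]
opening: 0.0478
```

```bash
python3 -c "
from h import *
st()
"
```

```text
t 18.2 q [ 0.122 -0.     1.912  0.002  1.231  0.846] p [0.4904 0.1124 0.0859] psi -41.5 F [ 1.3 -0.1  0.9] M [-0.06 -0.06  0.06] op 0.0478
```

Emit:
carry_out --motion '[0, 0.0002, 0, 0, 5, 0, -1, 0, 0.0002, 0, 0, 5, 0, -1, 0, 0.0002, 0, 0, 5, 0, -1, 0, 0.0001, 0, 0, 5, 0, -1, 0, 0, 0, 0, 0, 0, -1]'

```text
t: 18.7
tool_pos: [0.4909, 0.1124, 0.0856]
orientation: [-0.479, 1.955, -1.952]
force: [-0.4, 0.5, -0.1]
opening: 0.0476
```

```bash
python3 -c "
from h import *
st()
"
```

```text
t 18.7 q [0.122 0.    1.912 0.002 1.23  1.212] p [0.4909 0.1124 0.0856] psi -62.5 F [-0.4  0.5 -0.1] M [-0.15  0.19 -0.05] op 0.0476
```

Emit:
carry_out --motion '[0, 0.0001, 0, 0, 4, 0, -1, 0, 0.0001, 0, 0, 4, 0, -1, 0, 0.0001, 0, 0, 4, 0, -1, 0, 0, 0, 0, 0, 0, -1, 0, 0, 0, 0, 0, 0, -1]'

```text
t: 19.2
tool_pos: [0.4905, 0.1123, 0.0853]
orientation: [-0.292, 2.073, -2.071]
force: [0.1, 0.1, 0.2]
opening: 0.0477
```

```bash
python3 -c "
from h import *
st()
im=imaging.read_camera('wrist')
st()
cv2.imwrite('pics/p_w.png',im[180:320,200:440].repeat(3,0).repeat(3,1))
"
```

```text
t 19.2 q [1.230e-01 0.000e+00 1.912e+00 1.000e-03 1.230e+00 1.414e+00] p [0.4905 0.1123 0.0853] psi -74.0 F [0.1 0.1 0.2] M [-0.26  0.23 -0.13] op 0.0477
t 19.25 q [1.230e-01 0.000e+00 1.912e+00 1.000e-03 1.230e+00 1.414e+00] p [0.4906 0.1123 0.0853] psi -74.0 F [-0.9  1.8  0.3] M [-0.2   0.19 -0.16] op 0.0481
```

View pics/p_w.png

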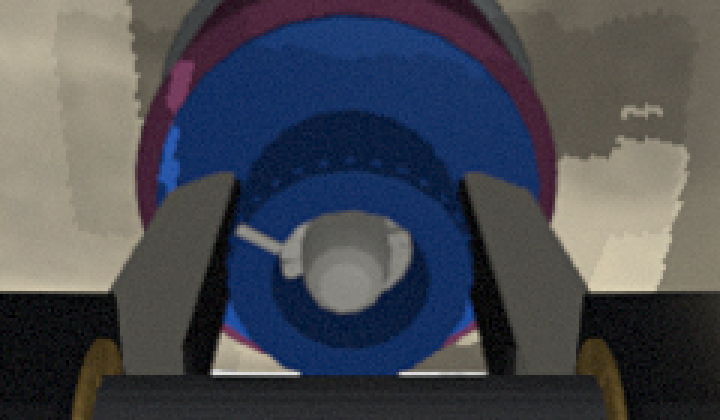

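Emit:
carry_out --motion '[0, 0.0001, 0, 0, 4, 0, -1, 0, 0.0001, 0, 0, 4, 0, -1, 0, 0, 0, 0, 0, 0, -1, 0, 0, 0, 0, 0, 0, -1, 0, 0, 0, 0, 0, 0, -1]'

```text
t: 19.75
tool_pos: [0.49, 0.1125, 0.0851]
orientation: [-0.162, 2.147, -2.145]
force: [-1.7, -0.1, 1.5]
opening: 0.0479
```

```bash
python3 -c "
from h import *
st();print(robot.read_state()['joint_torque'].round(3))
"
```

```text
t 19.75 q [1.230e-01 1.000e-03 1.912e+00 1.000e-03 1.231e+00 1.545e+00] p [0.49   0.1125 0.0851] psi -81.5 F [-1.7 -0.1  1.5] M [-0.27  0.29 -0.18] op 0.0479
[ -0.216 -44.785 -44.972   0.071  -0.36   -0.081]
```

Emit:
carry_out --motion '[0, 0, 0, 0, 0, 0, -1, 0, 0, 0, 0, 0, 0, -1, 0, 0, 0, 0, 0, 0, -1, 0, 0.0001, 0, 0, 4, 0, -1, 0, 0.0001, 0, 0, 4, 0, -1]'

```text
t: 20.25
tool_pos: [0.4895, 0.1127, 0.0848]
orientation: [-0.015, 2.219, -2.217]
force: [-0.4, 1.4, 1.4]
opening: 0.0479
```

```bash
python3 -c "
from h import *
st();print(robot.read_state()['joint_torque'].round(3))
"
```

```text
t 20.25 q [1.230e-01 1.000e-03 1.913e+00 1.000e-03 1.232e+00 1.684e+00] p [0.4895 0.1127 0.0848] psi -89.4 F [-0.4  1.4  1.4] M [-0.29  0.5   0.36] op 0.0479
[ -1.061 -44.83  -45.235   0.092  -0.63   -1.251]
```

Emit:
carry_out --motion '[0, 0, 0, 0, 0, 0, -1, 0, 0, 0, 0, 0, 0, -1, 0, 0.0001, 0, 0, 2, 0, -1, 0, 0.0001, 0, 0, 2, 0, -1, 0, 0.0001, 0, 0, 2, 0, -1]'

```text
t: 20.75
tool_pos: [0.4893, 0.1128, 0.0846]
orientation: [-0.092, -2.174, 2.174]
force: [-1.0, 0.5, 1.3]
opening: 0.0477
```

```bash
python3 -c "
from h import *
st();print(robot.read_state()['joint_torque'].round(3))
"
```

```text
t 20.75 q [1.240e-01 1.000e-03 1.913e+00 1.000e-03 1.232e+00 1.783e+00] p [0.4893 0.1128 0.0846] psi -95.1 F [-1.   0.5  1.3] M [-0.24  0.5   0.43] op 0.0477
[ -1.082 -44.619 -44.922   0.173  -0.619  -0.292]
```

```bash
python3 -c "
from h import *
im=imaging.read_camera('wrist')
st()
cv2.imwrite('pics/q_w.png',im[180:320,200:440].repeat(3,0).repeat(3,1))
"
```

```text
t 20.8 q [1.240e-01 1.000e-03 1.913e+00 1.000e-03 1.232e+00 1.785e+00] p [0.4893 0.1128 0.0846] psi -95.2 F [ 0.4 -0.3  0.7] M [-0.26  0.5   0.3 ] op 0.0476
```

View pics/q_w.png

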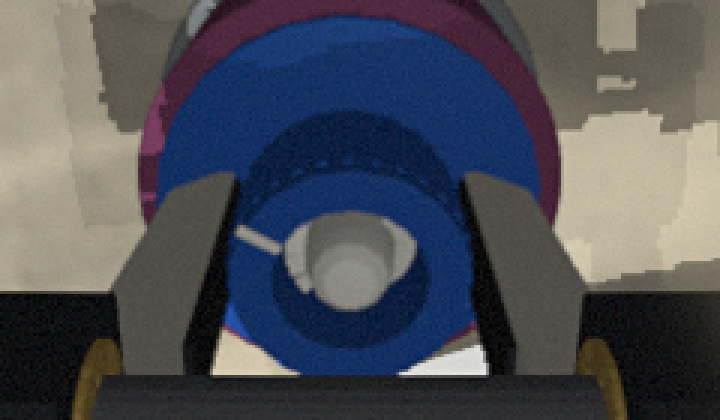

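Emit:
carry_out --motion '[0, 0, 0, 0, 0, 0, -1, 0, 0, 0, 0, 0, 0, -1, 0, 0, 0, 0, 0, 0, -1, 0, 0.0001, 0, 0, 1.5, 0, -1, 0, 0.0001, 0, 0, 1.5, 0, -1]'

```text
t: 21.3
tool_pos: [0.4893, 0.1128, 0.0846]
orientation: [-0.146, -2.147, 2.147]
force: [-1.4, 1.4, 2.9]
opening: 0.0477
```

```bash
python3 -c "
from h import *
st();print(robot.read_state()['joint_torque'].round(3))
"
```

```text
t 21.3 q [1.240e-01 1.000e-03 1.913e+00 1.000e-03 1.231e+00 1.834e+00] p [0.4893 0.1128 0.0846] psi -98.0 F [-1.4  1.4  2.9] M [-0.32  0.45  0.49] op 0.0477
[ -0.994 -44.53  -44.801   0.272  -0.618  -0.179]
```

Emit:
carry_out --motion '[0, 0, 0, 0, 0, 0, 0.6, 0, 0, 0, 0, 0, 0, 0.6, 0, 0, 0, 0, 0, 0, 0.6, 0, 0, 0, 0, 0, 0, 0.6, 0, 0, 0, 0, 0, 0, 0.6]'

```text
t: 21.8
tool_pos: [0.4899, 0.1126, 0.0845]
orientation: [-0.15, -2.147, 2.145]
force: [0.8, -0.4, -1.4]
opening: 0.0739
```

```bash
python3 -c "
from h import *
im=imaging.read_camera('wrist')
st()
cv2.imwrite('pics/r_w.png',im[180:320,200:440].repeat(3,0).repeat(3,1))
"
```

```text
t 21.85 q [1.230e-01 1.000e-03 1.913e+00 1.000e-03 1.230e+00 1.836e+00] p [0.4899 0.1126 0.0845] psi -98.2 F [ 0.3  0.9 -0.1] M [0.03 0.15 0.01] op 0.0745
```

View pics/r_w.png

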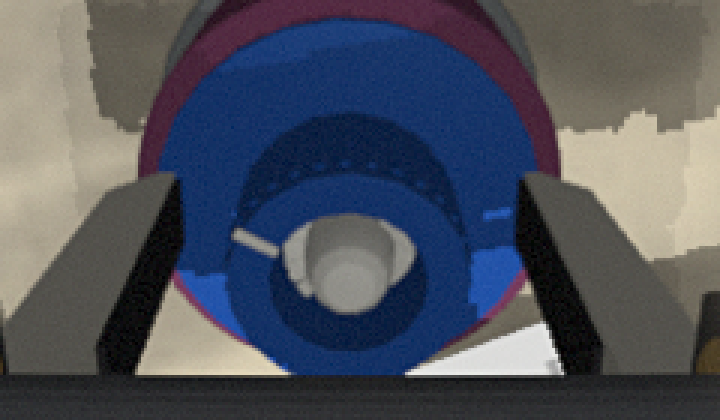

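Emit:
carry_out --motion '[0, -0.005, 0, 0, 0, 0, 0.6, 0, -0.01, 0, 0, 0, 0, 0.6, 0, -0.02, 0, 0, 0, 0, 0.6, 0, -0.03, 0, 0, 0, 0, 0.6, 0, -0.03, 0, 0, 0, 0, 0.6]'

```text
t: 22.35
tool_pos: [0.4867, 0.1121, 0.1797]
orientation: [-0.14, -2.141, 2.143]
force: [0.7, 0.1, 0.2]
opening: 0.0742
```

Emit:
carry_out --motion '[0.02, -0.03, 0, 0, 0, 0, 0.6, 0.03, -0.02, 0, 0, 0, 0, 0.6, 0.04, -0.01, 0, 0, 0, 0, 0.6, 0.03, 0, 0, 0, 0, 0, 0.6, 0, 0, 0, 0, 0, 0, 0.6]'

```text
t: 22.85
tool_pos: [0.3684, 0.1299, 0.2544]
orientation: [-0.158, -2.152, 2.145]
force: [0.6, -0.0, -0.8]
opening: 0.0745
```

```bash
python3 -c "
from h import *
s=imaging.read_camera('side');t=imaging.read_camera('top')
st()
cv2.imwrite('pics/s.png',np.hstack([cv2.resize(s[200:290,280:370],None,fx=4.4,fy=5,interpolation=2),cv2.resize(t[160:250,260:350],None,fx=4.4,fy=5,interpolation=2)]))
cv2.imwrite('pics/s_full.png',s)
ms=imaging.camera_model('side')
for zu in (.051,.053,.055,.057,.059): print(zu,proj(ms,np.vstack([circ([.4900,.1125],.044,zu,4),circ([.4900,.1125],.024,zu+.04,4)]))[:,1].round(1))
"
```

```text
t 22.95 q [ 0.204 -0.474  1.995  0.002  1.616  1.919] p [0.3706 0.1295 0.2541] psi -98.3 F [ 0.6 -0.4  0.5] M [-0.    0.12 -0.01] op 0.0741
0.051 [244.8 258.9 238.5 225.2 233.9 241.6 230.4 222.9]
0.053 [244.3 258.5 238.1 224.7 233.4 241.1 229.9 222.4]
0.055 [243.9 258.  237.6 224.3 232.9 240.7 229.4 221.9]
0.057 [243.4 257.6 237.1 223.8 232.4 240.2 228.9 221.4]
0.059 [243.  257.1 236.7 223.3 231.9 239.7 228.4 220.9]
```

View pics/s.png

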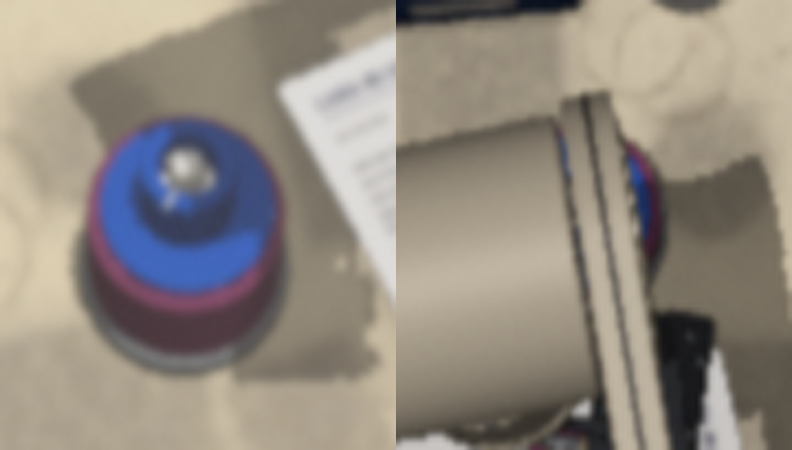

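View pics/s_full.png

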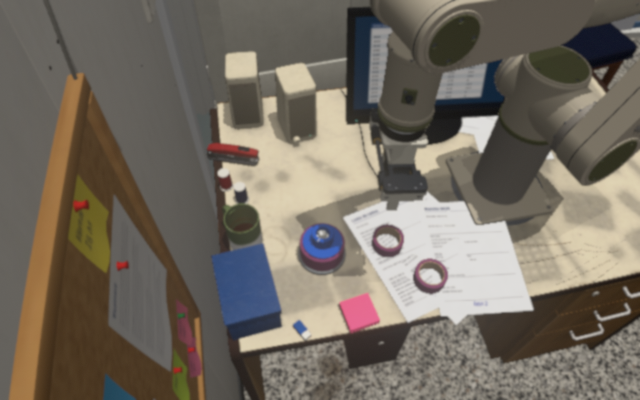

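```bash
python3 -c "
from h import *
st();print(robot.close_job())
"
```

```text
t 22.95 q [ 0.204 -0.474  1.995  0.002  1.616  1.919] p [0.3706 0.1295 0.2541] psi -98.3 F [ 0.6 -0.4  0.5] M [-0.    0.12 -0.01] op 0.0741
the job is handed in; nothing more can be done
None
```

The blue clamp ring is screwed onto the stud and snug on the tape roll. I turned it about 1.15 turns clockwise, with one regrasp, then let go and backed off. The job was handed in at about 23 s of the 72 s allowed.

**Tightness:** the ring met the roll after about 0.95 turn and then turned with little resistance while the play was used up. Over the last few degrees the turning torque rose from 0.36 to 0.43 to 0.49 N m, and I stopped there. That is the top of the snug range (0.2 to 0.5) and well under 1 N m. The contact forces I read stayed around 13 N or less.

**Last checks:** the index mark showed no slip in the grip. After opening the fingers the ring stayed put. The side view shows it sitting level on the roll, with the bystanders apparently where they were. The top camera was partly blocked by the arm, so only the side view confirms this.

**What disagreed:**
- One early wrist-camera measurement of the ring was about 6 mm off, because the arm was still moving. I repeated it at rest and it then agreed with the other cameras.
- In the first grasp the ring sat about 2.5 mm off the tool axis, so the tool drifted sideways while turning. I corrected for this on the regrasp.
- Before the final stiffening, with the arm at rest, a few torque readings came out slightly negative (down to −0.18 N m). I judged tightness only from readings taken while turning.

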